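Change over the deburring tumbler

TASK

Change over the deburring tumbler: wind the barrel over by its crank until its open side faces straight down and all three finished round bosses have dropped into the catch tray (they stay there), then wind it back until the open side faces straight up and load every sawn blank lying on the bench into the barrel. Also stand the fallen bottle of compound upright on the round rubber coaster, in the middle. Leave the brush, tin and hammer where they are.

Things in the scene. Friction and masses are not known exactly. Their poses are not given: they have to be found in the camera images.
- tumbler: Bolted-down stand with an open steel catch tray under the barrel. Origin on the bench below the barrel's centre; x across the barrel, away from the robot (yaw within 0.2), y along the axle, 165 mm above the bench. Tray 260 x 142 mm (x, y), centred, walls 45 mm high, 4 mm thick, floor 5 mm up. White uprights at y = +-79 mm (12 thick, 50 wide), 187 mm high.
- barrel_mid (a point): Barrel's centre, on the axle, turning with it: y along the axle, z towards the open side (port). Grey hexagonal barrel, five flat panels, sixth side open as the port: inside 65 mm from axle to each flat, 120 mm long; walls 5 mm, end discs of 79 mm radius at y = +-60 to +-66 mm. Port 70 x 120 mm (x, y), its edge 65 to 70 mm from the axle: some 235 mm above the bench when up.
- barrel (a joint): Turn of the barrel about the stand's y axis, rad: 0 = port straight up, 3.14 = straight down. Growing values turn the port away from the robot (stand's +x) and down, while the crank handle comes up and over. Stops at -0.5 and 3.64. Stiff axle (0.3 N m friction): it stays where it is left. Starts within 0.4 of port up.
- crank_grip (a point): Point on the crank handle's axis, 150 mm from the barrel's centre towards the stand's -y, 65 mm from the axle. Black round handle 18 mm thick, spinning freely on its pin, parallel to the axle, from 100 to 180 mm from the barrel's centre; flat crank arm at 92 to 100 mm. Port up = handle level with the axle on the -x (robot) side; joint 1.57 = above the axle; 3.14 = far side.
- boss0: Finished aluminium boss, a round slug 29 mm across and 22 mm high with rounded edges, 40 g; starts inside the barrel, ends in the catch tray. Origin: centre of its underside.
- boss1: Finished aluminium boss, a round slug 29 mm across and 22 mm high with rounded edges, 40 g; starts inside the barrel, ends in the catch tray. Origin: centre of its underside.
- boss2: Finished aluminium boss, a round slug 29 mm across and 22 mm high with rounded edges, 40 g; starts inside the barrel, ends in the catch tray. Origin: centre of its underside.
- blank0: Sawn aluminium blank lying on the bench to the robot's right, 48 x 30 x 25 mm (its x, y, z), about 95 g. Origin: centre of its underside. Three to five blanks are there; the missing ones have no pose.
- blank1: Sawn aluminium blank lying on the bench to the robot's right, 48 x 30 x 25 mm (its x, y, z), about 95 g. Origin: centre of its underside. Three to five blanks are there; the missing ones have no pose.
- blank2: Sawn aluminium blank lying on the bench to the robot's right, 48 x 30 x 25 mm (its x, y, z), about 95 g. Origin: centre of its underside. Three to five blanks are there; the missing ones have no pose.
- blank3: Sawn aluminium blank lying on the bench to the robot's right, 48 x 30 x 25 mm (its x, y, z), about 95 g. Origin: centre of its underside. Three to five blanks are there; the missing ones have no pose.
- blank4: Sawn aluminium blank lying on the bench to the robot's right, 48 x 30 x 25 mm (its x, y, z), about 95 g. Origin: centre of its underside. Three to five blanks are there; the missing ones have no pose.
- bottle: White square plastic bottle, black cap, 44 x 44 x 130 mm, about 280 g, lying on its side at the robot's left. Origin: mid-length, on the flat side it starts lying on; x runs along the bottle to the cap, the centre line is 22 mm along its z. Square body from x = -65 to +35 mm, neck and cap (28 mm wide) to +65 mm. Upright: its x points up.
- bottle_base (a point): Centre of the bottle's base (65 mm from mid-length).
- coaster: Round black rubber coaster fixed to the bench, 90 mm across, 3 mm thick. Origin: centre of its underside, on the bench.
- brush: Bystander: a hand brush lying at the far right of the blanks. Leave it alone.
- tin: Bystander: a round tin 70 mm across, 70 mm high, on the robot's left, beyond the bottle. Leave it alone.
- hammer: Bystander: a hammer lying on the robot's right, beyond the blanks. Leave it alone.
Things that resemble listed ones, but are neither listed nor needed, are in the scene too. Leave any green or red look-alike of the blank2 alone.

How it is judged (in metres and radians):
On the way, in this order (a step that is already met when the one before it is completed fails the run):
1. the port faces down and all three bosses have dropped into the catch tray (angle between barrel_mid's own z axis and vertical above 2.79 rad and x of boss0 in the frame of tumbler between -0.13 and 0.13 m and y of boss0 in the frame of tumbler between -0.072 and 0.072 m and height (world z) of each of boss0, boss1, boss2 below 0.07 m and x of boss1 in the frame of tumbler between -0.13 and 0.13 m and y of boss1 in the frame of tumbler between -0.072 and 0.072 m and x of boss2 in the frame of tumbler between -0.13 and 0.13 m and y of boss2 in the frame of tumbler between -0.072 and 0.072 m), for 0.2 s.
2. the port faces up again (angle between barrel_mid's own z axis and vertical below 0.3 rad and x of boss0 in the frame of tumbler between -0.13 and 0.13 m and y of boss0 in the frame of tumbler between -0.072 and 0.072 m and height (world z) of each of boss0, boss1, boss2 below 0.07 m and x of boss1 in the frame of tumbler between -0.13 and 0.13 m and y of boss1 in the frame of tumbler between -0.072 and 0.072 m and x of boss2 in the frame of tumbler between -0.13 and 0.13 m and y of boss2 in the frame of tumbler between -0.072 and 0.072 m), for 0.2 s.
3. every blank on hand is in the barrel (x of blank0 in the frame of barrel_mid between -0.075 and 0.075 m and y of blank0 in the frame of barrel_mid between -0.062 and 0.062 m and z of blank0 in the frame of barrel_mid between -0.08 and 0.045 m and x of blank1 in the frame of barrel_mid between -0.075 and 0.075 m and y of blank1 in the frame of barrel_mid between -0.062 and 0.062 m and z of blank1 in the frame of barrel_mid between -0.08 and 0.045 m and x of blank2 in the frame of barrel_mid between -0.075 and 0.075 m and y of blank2 in the frame of barrel_mid between -0.062 and 0.062 m and z of blank2 in the frame of barrel_mid between -0.08 and 0.045 m and x of blank3 in the frame of barrel_mid between -0.075 and 0.075 m and y of blank3 in the frame of barrel_mid between -0.062 and 0.062 m and z of blank3 in the frame of barrel_mid between -0.08 and 0.045 m and x of blank4 in the frame of barrel_mid between -0.075 and 0.075 m and y of blank4 in the frame of barrel_mid between -0.062 and 0.062 m and z of blank4 in the frame of barrel_mid between -0.08 and 0.045 m), for 0.2 s.
At the end, for the whole second after the job is handed in: Port up (within 0.3 rad), every blank inside the barrel, all three bosses in the catch tray, the bottle standing upright (within 0.1 rad) on the coaster with the centre of its base within 22 mm of the coaster's centre, all at rest (all of step 2 and all of step 3 and angle between bottle's own x axis and vertical below 0.1 rad and horizontal distance between bottle_base and coaster below 0.022 m and height (world z) of bottle_base below 0.012 m and linear speed of bottle below 0.03 m/s and linear speed of each of blank0, blank1, blank2, blank3, blank4, boss0, boss1, boss2 below 0.05 m/s and velocity of joint barrel between -0.1 and 0.1 rad/s); the robot touches nothing.
It fails at once if the brush, tin or hammer is moved more than 40 mm (distance of any of brush, tin, hammer from where it was at the start of the episode above 0.04 m).
Of blank0, blank1, blank2, blank3, blank4 only 3 to 5 are there at a start; the rules pass over those that are not, and their reading is None.
At some moment in a run one of blank0, blank1, blank2, blank3, blank4 may be knocked a few centimetres aside while the robot is not near it.
Once in a run the grip may slacken for a moment while it holds something.
It also fails if it takes over 210 s, if anything falls off the work surface, if the arm or the gripper's body presses on something with over 40 N, if the wrist force passes 120 N, or if a joint passes its speed limit or range.

ROBOT

A 7-joint arm with a two-finger parallel gripper is mounted at the origin on the work surface. World frame = base frame: x ahead of the robot, y to its left, z up, the work surface at z = 0. Lengths are in m, angles in degrees, forces in N, time in s.
With the tool pointing down it reaches from about 0.35 to 0.9 m from the base axis. Payload 7.2 kg.
Tool frame: the origin (TCP) lies between the finger pads; the fingertips stand 8 mm ahead of it and the grasp point (between the pads) lies 11 mm behind it; x points along the fingers, y is the direction in which the jaws open and shut, and the axes are right-handed (so a half turn about x gives the same grasp; the last joint's range is limited). The gripper opens to 85 mm and grips with 20 to 120 N. Pads are 22 mm wide; open, the fingers measure 114 mm over their backs; the gripper's body (76 mm by 85 mm) begins 54 mm behind the grasp point. The pads swing forward as they close: fully open they stand 13 mm farther back than shut.
Start: joints at [-67.85, 23.554, -0.728, 91.456, 0.321, 64.991, -4.71], TCP at [0.275, 0.561, 0.239] pointing down, gripper open.
Joint ranges: [-169.25, 169.25], [-16.82, 113.86], [-84.01, 82.57], [7.8, 145.47], [-59.2, 239.2], [7.22, 106.19], [-163.78, 163.78]. Speed limits (degrees/s): [136.94, 136.94, 172.46, 172.46, 180, 180, 180].

INTERFACE

Orientations are given as a 3x3 rotation matrix whose columns are the frame's x, y, z axes.
In Python, from plant import ctrl, eyes gives the robot as it stands.
- The arm moves only by the tool drive_tool, never from a script. Its argument "moves" is a list of rows, each an object with "fingers": the opening, from -1 (shut) to 1 (fully open); "delta_pos": the shift along the tool's x, y, z in mm, a list of three; "turn": the turn about the tool's x in degrees. In form: [{"fingers": fingers, "delta_pos": [x, y, z], "turn": turn}, ...]. A call has 1 to 12 rows; each row is the pose to reach, as a shift and turn from the pose commanded when the call began, along the tool's axes at that moment; what a row does not reach only later rows make up. A row lasts 1/12 s, in which the tool goes at most 41.7 mm and 7.16 degrees, less where a joint would pass 70% of its speed; a pose out of reach is approached as far as the arm can. A call with a gripper value outside its range is refused whole. The fingers move at their own pace and stop on an object; "force" is the grip in N (left out, the last holds). Time passes only in rows, so rows that repeat a pose let the fingers close. It gives the time, the measured TCP pose, the force and the opening at its end, in the units of the state.
- ctrl.observe(): the state, without advancing time (a new reading comes with each control period).
- eyes.capture(name): name is "side" or "top" or "wrist"; returns the picture (400x640x3 uint8, red, green, blue); there is no depth.
- eyes.get_calibration(name): a dict with "fx", "fy", "cx", "cy" (pixels), "dist" ([k1, k2, p1, p2, k3] as OpenCV has them; the pictures are not rectified), "xyz" and "rotation" of the camera in the world. Camera axes: x right, y up, looking along -z (the intrinsics and any distortion apply to the point x, -y, -z); pixel columns grow to the right and rows downward; lengths in m; the calibration is good to about 2 mm. A picture is of the moment at which its call begins: read the wrist's pose just before it. get_calibration takes no time and is no camera call; for the wrist camera it gives the pose at the moment of the call.
- ctrl.close_job(): hands the job in, once; it reports no verdict.
The state is a dict: "clock": time; "joint_positions": joint angles; "qd": joint speeds; "effort": joint torques, N m; "ee_pos": TCP position; "ee_rot": TCP orientation; "ft_force": force on the tool from outside, world axes, zero at the start; "wrist_torque": the same for the moment, N m; "grip_width": finger opening in m.
Only numpy, scipy, OpenCV 4.12 (cv2) and the standard library are available. Lean on these libraries where they do the work, as an engineer would, in place of code of your own. Each camera call takes 0.05 s, during which the arm holds its last target. There are 200 camera calls.

## Working session

There is one attempt and no reset: what is moved stays moved. The work goes in short steps, Python scripts to look and compute and a tool call to move; the robot and the scene stay as the last step left them, time stands still between calls to the robot, and variables do not carry over. Pictures are saved under pics/ and viewed, about 12 in all and at most 16, crops included, and the job is handed in when it is done.

Besides the shell and the picture viewer there is one more tool, called after "Call:" as a command line: name --argument value ..., lists and objects as JSON in quotes. drive_tool: Moves the arm, as the interface text tells. Its arguments: {"type":"object","properties":{"moves":{"type":"array","items":{"type":"object","properties":{"fingers":{"type":"number"},"delta_pos":{"type":"array","items":{"type":"number"}},"turn":{"type":"number"}}}},"force":{"type":"number"}},"required":["moves"]}

```bash
ls; mkdir -p pics; cat > h.py <<'E'
import numpy as np, cv2
from plant import ctrl, eyes
def cal(n):
    c=eyes.get_calibration(n)
    K=np.array([[c['fx'],0,c['cx']],[0,c['fy'],c['cy']],[0,0,1.]])
    return K,np.array(c['dist'],float),np.array(c['xyz'],float),np.array(c['rotation'],float)
F=np.diag([1,-1,-1.])
def pix2(n,pts,z,c=None):
    "pixels -> world on plane z"
    K,d,p,R=c or cal(n)
    u=cv2.undistortPoints(np.array(pts,float).reshape(-1,1,2),K,d).reshape(-1,2)
    r=(R@F@np.c_[u,np.ones(len(u))].T).T
    z=np.broadcast_to(z,len(u))
    return p+r*((z-p[2])/r[:,2])[:,None]
def proj(n,P,c=None):
    K,d,p,R=c or cal(n)
    q=(np.array(P,float).reshape(-1,3)-p)@R@F
    return cv2.projectPoints(q,np.zeros(3),np.zeros(3),K,d)[0].reshape(-1,2)
def snap(n,f,crop=None,s=1):
    im=eyes.capture(n)[:,:,::-1].copy(); cv2.imwrite('pics/raw_'+f+'.png',im)
    if crop: x0,y0,x1,y1=crop; im=im[y0:y1,x0:x1]
    if s!=1: im=cv2.resize(im,None,fx=s,fy=s,interpolation=cv2.INTER_CUBIC)
    cv2.imwrite('pics/'+f+'.png',im); return im
def delta(target,o=None):
    "world target -> tool mm"
    o=o or ctrl.observe(); R=np.array(o['ee_rot']); return np.round(R.T@(np.array(target)-np.array(o['ee_pos']))*1000,1)
E
python3 - <<'E'
from h import *
snap('top','t0'); snap('side','s0')
for n in('top','side','wrist'):
  K,d,p,R=cal(n);print(n,K[0,0],K[0,2],K[1,2],d,p.round(3),R.round(3).tolist())
o=ctrl.observe();print({k:np.round(v,3).tolist() for k,v in o.items()})
E
```

```text
pics
top 395.93920683370027 320.5263098755134 206.39262778873373 [-0.07054729  0.          0.          0.          0.        ] [ 0.447 -0.037  1.289] [[0.003, 0.996, -0.094], [-1.0, 0.003, -0.004], [-0.004, 0.094, 0.996]]
side 396.9686632900503 319.1789108812711 204.66072102001831 [-0.05884701  0.          0.          0.          0.        ] [-0.162 -0.839  0.911] [[0.746, 0.399, -0.532], [-0.665, 0.43, -0.611], [-0.015, 0.81, 0.586]]
wrist 294.52576749139985 322.86886442704446 196.6761803261026 [-0.02999724  0.          0.          0.          0.        ] [0.214 0.591 0.372] [[0.439, -0.867, -0.238], [0.899, 0.423, 0.117], [-0.001, -0.265, 0.964]]
{'clock': 0.1, 'joint_positions': [-67.852, 23.596, -0.728, 91.498, 0.32, 64.991, -4.711], 'qd': [0.059, -0.095, -0.003, -0.098, 0.058, 0.075, 0.052], 'effort': [0.003, -60.183, 0.684, -30.008, 0.014, 0.006, 0.0], 'ee_pos': [0.274, 0.561, 0.239], 'ee_rot': [[-0.001, 0.439, 0.898], [-0.001, 0.898, -0.439], [-1.0, -0.001, 0.0]], 'ft_force': [-0.171, -0.634, 0.121], 'wrist_torque': [0.02, 0.014, 0.021], 'grip_width': 0.086}
```

View pics/t0.png

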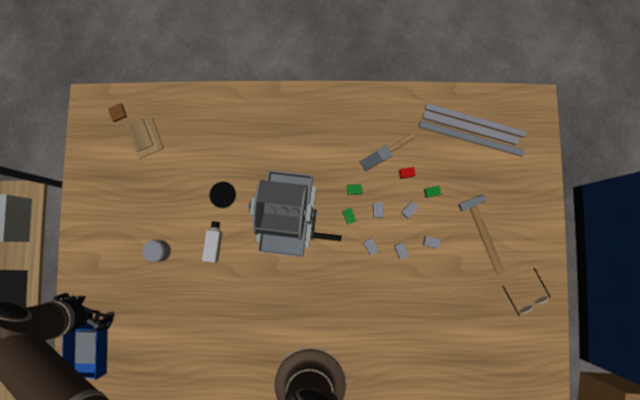

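View pics/s0.png

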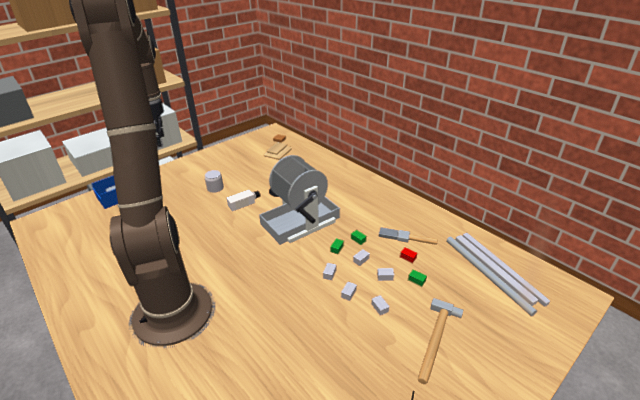

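The top view shows five grey blanks at about (378,211), (409,210), (371,247), (402,251) and (432,242). The tumbler is at (285,213), its crank handle at (327,237), the bottle at (212,243), the coaster at (222,195) and the tin at (155,251).

```bash
python3 - <<'E'
from h import *
im=cv2.imread('pics/raw_t0.png')
a=cv2.resize(im[160:275,190:350],None,fx=5,fy=5,interpolation=cv2.INTER_CUBIC); cv2.imwrite('pics/c1.png',a)
s=cv2.imread('pics/raw_s0.png');cv2.imwrite('pics/c2.png',cv2.resize(s[140:260,220:370],None,fx=5,fy=5,interpolation=cv2.INTER_CUBIC))
print(pix2('top',[[378,211],[409,210],[371,247],[402,251],[432,242]],.025).round(3).tolist())
print(pix2('top',[[222,195]],.003).round(3), pix2('top',[[212,243]],.044).round(3))
# blank segmentation
hsv=cv2.cvtColor(im,cv2.COLOR_BGR2HSV)
m=((hsv[:,:,1]<45)&(hsv[:,:,2]>110)).astype('uint8')
n,l,st,ce=cv2.connectedComponentsWithStats(m)
for i in range(1,n):
  if 40<st[i,4]<2000 and 100<ce[i][1]<300 and 140<ce[i][0]<460:
    pts=np.argwhere(l==i)[:,::-1].astype(np.float32)
    r=cv2.minAreaRect(pts); W=pix2('top',[ce[i]],.025)[0]
    print(ce[i].round(1),st[i,4],np.round(r[1],1),round(r[2],1),W.round(3))
E
```

```text
[[0.552, -0.217, 0.025], [0.555, -0.317, 0.025], [0.437, -0.193, 0.025], [0.424, -0.292, 0.025], [0.453, -0.389, 0.025]]
[[0.605 0.292 0.003]] [[0.447 0.309 0.044]]
[384.6 152.1] 112 [12.1 10.6] 54.5 [ 0.744 -0.24   0.025]
[290.8 179.5] 223 [40.1 11.8] 16.6 [0.653 0.064 0.025]
[310.4 203.4] 152 [ 6.5 34.9] 14.0 [0.576 0.    0.025]
[252.8 204.9] 88 [ 4.4 24.3] 6.7 [0.57  0.185 0.025]
[378.  209.3] 131 [14.7  9. ] 85.6 [ 0.557 -0.217  0.025]
[410.  209.4] 130 [ 9.3 14.1] 39.8 [ 0.557 -0.32   0.025]
[307.7 235.3] 97 [ 4.1 23.3] 7.1 [0.473 0.008 0.025]
[210.4 245.2] 447 [13.6 34.1] 8.1 [0.44  0.32  0.025]
[282.8 244.2] 554 [19. 41.] 90.0 [0.445 0.087 0.025]
[432.  241.8] 136 [14.6  9.3] 15.9 [ 0.453 -0.389  0.025]
[370.8 246.5] 139 [15.2  9.5] 60.9 [ 0.438 -0.193  0.025]
[151.8 250.9] 319 [19.  19.9] 18.4 [0.42  0.511 0.025]
[401.7 250.5] 130 [14.5  8.7] 68.2 [ 0.426 -0.291  0.025]
```

View pics/c1.png

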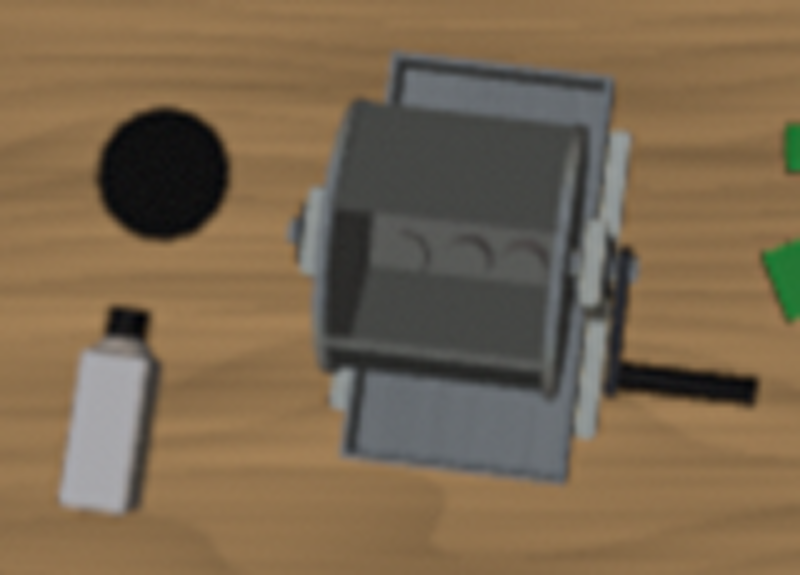

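View pics/c2.png

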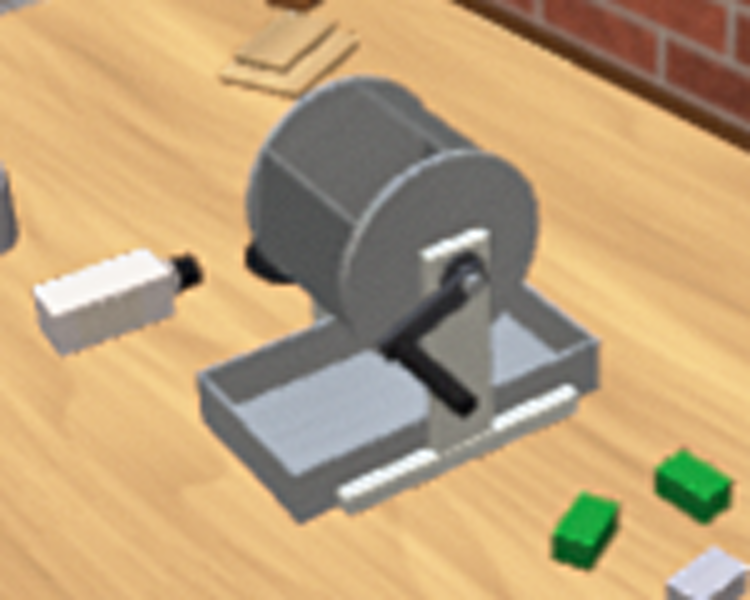

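```bash
cat > fit.py <<'E'
from h import *
from scipy.optimize import least_squares
T={'tray':[(.13,.071,.045),(.13,-.071,.045),(-.13,.071,.045),(-.13,-.071,.045)]}
ct,cs=cal('top'),cal('side')
top=np.array([[392,55],[613,78],[343,457],[567,482]])/5+[190,160]
side=np.array([[600,345],[200,380],[302,478]])/5+[220,140]
h_top=np.array([[757,391],[620,377]])/5+[190,160]
h_side=np.array([[468,405],[393,346]])/5+[220,140]
def W(p,P): c,s=np.cos(p[2]),np.sin(p[2]); P=np.array(P); return np.c_[p[0]+c*P[:,0]-s*P[:,1],p[1]+s*P[:,0]+c*P[:,1],P[:,2]]
def H(q,y): return (-.065*np.cos(q),y,.165+.065*np.sin(q))
def res(p):
    t=W(p,T['tray']); hh=W(p,[H(p[3],-.180),H(p[3],-.1)])
    return np.r_[(proj('',t,ct)-top).ravel(),(proj('',t[[1,2,3]],cs)-side).ravel(),(proj('',hh,ct)-h_top).ravel(),(proj('',hh,cs)-h_side).ravel()]
r=least_squares(res,[.54,.09,-.1,0],loss='soft_l1');print(r.x.round(4),r.fun.round(1).tolist())
p=r.x
print('grip',W(p,[H(p[3],-.15)]).round(4),'mid',W(p,[(0,0,.165)]).round(4))
def rect(poly,z):
    w=pix2('top',poly,z,ct);return w
# bottle top face corners (z .044), crop px
b=pix2('top',np.array([[85,348],[148,352],[128,513],[62,503]])/5+[190,160],.044,ct);print('bottle',b.round(3).tolist())
cap=pix2('top',np.array([[130,308]])/5+[190,160],.03,ct);print('captip',cap.round(3))
co=pix2('top',np.array([[163,174]])/5+[190,160],.003,ct);print('coaster',co.round(4))
E
python3 fit.py
```

```text
[ 0.5429  0.0776 -0.1062 -0.3016] [-0.0, -0.8, -0.0, -0.7, -0.3, 0.3, -0.1, 0.3, 0.1, -0.5, -1.0, -0.6, -1.2, 0.4, 0.6, 0.3, 0.4, 0.0, 0.0, 0.1, 0.9, -0.3]
grip [[ 0.4653 -0.065   0.1457]] mid [[0.5429 0.0776 0.165 ]]
bottle [[0.49, 0.326, 0.044], [0.487, 0.286, 0.044], [0.386, 0.296, 0.044], [0.392, 0.339, 0.044]]
captip [[0.516 0.302 0.03 ]]
coaster [[0.6055 0.2899 0.003 ]]
```

Call:
drive_tool --moves '[{"fingers": 0, "delta_pos": [-60, -479, 445], "turn": 70}, {"fingers": 0, "delta_pos": [-60, -479, 445], "turn": 70}, {"fingers": 0, "delta_pos": [-60, -479, 445], "turn": 70}, {"fingers": 0, "delta_pos": [-60, -479, 445], "turn": 70}, {"fingers": 0, "delta_pos": [-60, -479, 445], "turn": 70}, {"fingers": 0, "delta_pos": [-60, -479, 445], "turn": 70}, {"fingers": 0, "delta_pos": [-60, -479, 445], "turn": 70}, {"fingers": 0, "delta_pos": [-60, -479, 445], "turn": 70}, {"fingers": 0, "delta_pos": [-60, -479, 445], "turn": 70}, {"fingers": 0, "delta_pos": [-60, -479, 445], "turn": 70}, {"fingers": 0, "delta_pos": [-60, -479, 445], "turn": 70}, {"fingers": 0, "delta_pos": [-60, -479, 445], "turn": 70}]' --force 40

```text
clock: 1.1
ee_pos: [0.4187, 0.0828, 0.2852]
ee_rot: [[0.0, 0.994, -0.106], [0.001, -0.106, -0.994], [-1.0, 0.0, -0.001]]
ft_force: [1.2, 1.2, 0.5]
grip_width: 0.0426
```

Call:
drive_tool --moves '[{"fingers": 0, "delta_pos": [-15, 62, 140], "turn": 0}, {"fingers": 0, "delta_pos": [-15, 62, 140], "turn": 0}, {"fingers": 0, "delta_pos": [-15, 62, 140], "turn": 0}, {"fingers": 0, "delta_pos": [-15, 62, 140], "turn": 0}, {"fingers": 0, "delta_pos": [-15, 62, 140], "turn": 0}, {"fingers": 0, "delta_pos": [-15, 62, 140], "turn": 0}]'

```text
clock: 1.6
ee_pos: [0.4656, -0.0625, 0.2999]
ee_rot: [[-0.0, 0.994, -0.109], [-0.0, -0.109, -0.994], [-1.0, -0.0, 0.0]]
ft_force: [0.1, -0.5, 0.4]
grip_width: 0.043
```

```bash
python3 - <<'E'
from h import *
print(delta((.4653,-.065,.1457))); c=cal('wrist')
im=snap('wrist','w1')
P=proj('',[(.4653,-.065,.1457),(.4685,-.035,.1457),(.462,-.095,.1457)],c)
print(P)
E
```

```text
[154.2   0.    2.4]
[[322.75683181 188.29893487]
 [322.67265041 158.37276455]
 [322.74050657 216.67972515]]
```

View pics/w1.png

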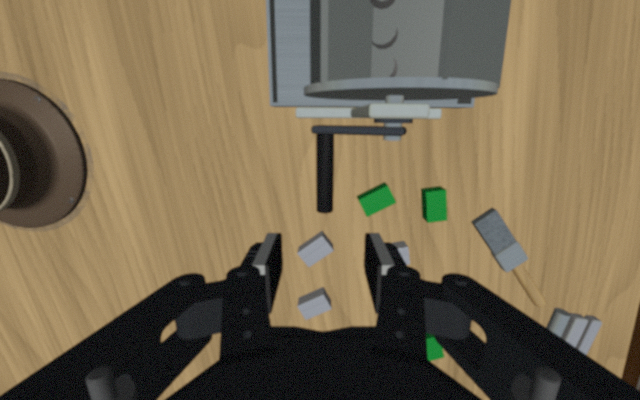

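The handle runs from pixel (325,133) to (325,212), within about 2 px of the fit. Next I descend and close on it.

Call:
drive_tool --moves '[{"fingers": 0, "delta_pos": [40, 0, 1], "turn": 0}, {"fingers": 0, "delta_pos": [80, 0, 2], "turn": 0}, {"fingers": 0, "delta_pos": [120, 1, 2], "turn": 0}, {"fingers": 0, "delta_pos": [150, 1, 2], "turn": 0}, {"fingers": 0, "delta_pos": [163, 1, 2], "turn": 0}, {"fingers": 0, "delta_pos": [163, 1, 2], "turn": 0}, {"fingers": -1, "delta_pos": [163, 1, 2], "turn": 0}, {"fingers": -1, "delta_pos": [163, 1, 2], "turn": 0}, {"fingers": -1, "delta_pos": [163, 1, 2], "turn": 0}, {"fingers": -1, "delta_pos": [163, 1, 2], "turn": 0}, {"fingers": -1, "delta_pos": [163, 1, 2], "turn": 0}, {"fingers": -1, "delta_pos": [163, 1, 2], "turn": 0}]' --force 40

```text
clock: 2.65
ee_pos: [0.4674, -0.0623, 0.138]
ee_rot: [[0.002, 0.994, -0.105], [0.001, -0.105, -0.994], [-1.0, 0.002, -0.001]]
ft_force: [0.5, 2.7, 5.4]
grip_width: 0.0169
```

```bash
python3 - <<'E'
import numpy as np
for a,b in((-.3,1.57),(1.57,3.16)):
  q=np.linspace(a,b,13)[1:]
  print(np.round(np.c_[-65*(np.sin(q)-np.sin(a)),-65*(np.cos(q)-np.cos(a))]).astype(int).tolist())
E
```

```text
[[-10, -2], [-20, -3], [-30, -2], [-40, 0], [-49, 4], [-58, 10], [-65, 16], [-72, 24], [-77, 33], [-81, 42], [-83, 52], [-84, 62]]
[[1, 9], [2, 17], [5, 25], [9, 33], [14, 40], [19, 46], [26, 52], [33, 57], [41, 60], [49, 63], [58, 65], [66, 65]]
```

Call:
drive_tool --moves '[{"fingers": -1, "delta_pos": [-10, -2, 0], "turn": 0}, {"fingers": -1, "delta_pos": [-20, -3, 0], "turn": 0}, {"fingers": -1, "delta_pos": [-30, -2, 0], "turn": 0}, {"fingers": -1, "delta_pos": [-40, 0, 0], "turn": 0}, {"fingers": -1, "delta_pos": [-49, 4, 0], "turn": 0}, {"fingers": -1, "delta_pos": [-58, 10, 0], "turn": 0}, {"fingers": -1, "delta_pos": [-65, 16, 0], "turn": 0}, {"fingers": -1, "delta_pos": [-72, 24, 0], "turn": 0}, {"fingers": -1, "delta_pos": [-77, 33, 0], "turn": 0}, {"fingers": -1, "delta_pos": [-81, 42, 0], "turn": 0}, {"fingers": -1, "delta_pos": [-83, 52, 0], "turn": 0}, {"fingers": -1, "delta_pos": [-84, 62, 0], "turn": 0}]'

```text
clock: 3.65
ee_pos: [0.5283, -0.0694, 0.2256]
ee_rot: [[0.002, 0.994, -0.106], [0.004, -0.106, -0.994], [-1.0, 0.002, -0.004]]
ft_force: [-6.1, 3.6, 22.4]
grip_width: 0.0163
```

Call:
drive_tool --moves '[{"fingers": -1, "delta_pos": [1, 9, 0], "turn": 0}, {"fingers": -1, "delta_pos": [2, 17, 0], "turn": 0}, {"fingers": -1, "delta_pos": [5, 25, 0], "turn": 0}, {"fingers": -1, "delta_pos": [9, 33, 0], "turn": 0}, {"fingers": -1, "delta_pos": [14, 40, 0], "turn": 0}, {"fingers": -1, "delta_pos": [19, 46, 0], "turn": 0}, {"fingers": -1, "delta_pos": [26, 52, 0], "turn": 0}, {"fingers": -1, "delta_pos": [33, 57, 0], "turn": 0}, {"fingers": -1, "delta_pos": [41, 60, 0], "turn": 0}, {"fingers": -1, "delta_pos": [49, 63, 0], "turn": 0}, {"fingers": -1, "delta_pos": [58, 65, 0], "turn": 0}, {"fingers": -1, "delta_pos": [66, 65, 0], "turn": 0}]'

```text
clock: 4.65
ee_pos: [0.5916, -0.0766, 0.1548]
ee_rot: [[-0.002, 0.994, -0.106], [0.0, -0.106, -0.994], [-1.0, -0.002, 0.0]]
ft_force: [-6.6, 1.8, 4.8]
grip_width: 0.0163
```

```bash
python3 - <<'E'
from h import *
a=snap('side','s1',(230,130,350,250),4)
b=snap('top','t1',(230,150,350,270),4)
c=np.hstack([a[:,:400],b[:,:400]]);cv2.imwrite('pics/d1.png',c[:,:800])
o=ctrl.observe();print(o['ee_pos'],o['ft_force'],o['grip_width'])
E
```

```text
[ 0.59133386 -0.07653499  0.15357724] [-2.29481208  0.36773858 -5.45441839] 0.01647126828394661
```

View pics/d1.png

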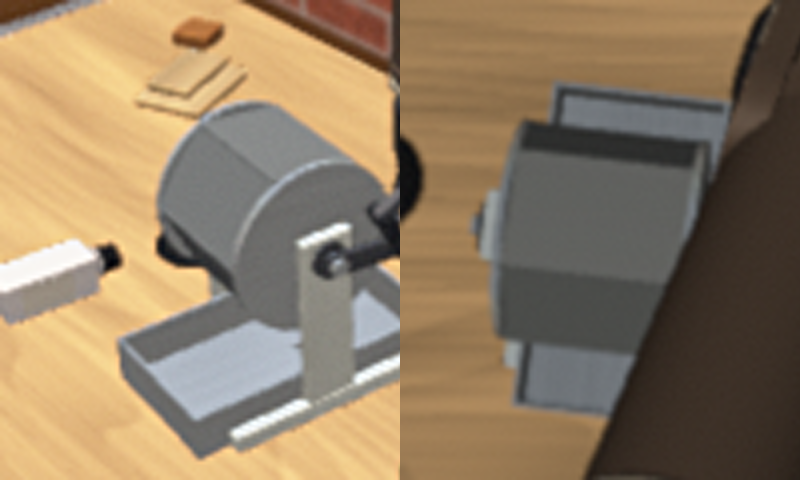

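The port faces down, with the handle on the far side as predicted. I'll rock the barrel a little to make sure the bosses drop.

Call:
drive_tool --moves '[{"fingers": -1, "delta_pos": [10, -1, 0], "turn": 0}, {"fingers": -1, "delta_pos": [20, -3, 0], "turn": 0}, {"fingers": -1, "delta_pos": [20, -3, 0], "turn": 0}, {"fingers": -1, "delta_pos": [5, 0, 0], "turn": 0}, {"fingers": -1, "delta_pos": [-8, 0, 0], "turn": 0}, {"fingers": -1, "delta_pos": [-8, 0, 0], "turn": 0}, {"fingers": -1, "delta_pos": [8, -1, 0], "turn": 0}, {"fingers": -1, "delta_pos": [18, -3, 0], "turn": 0}, {"fingers": -1, "delta_pos": [8, -1, 0], "turn": 0}, {"fingers": -1, "delta_pos": [0, 0, 0], "turn": 0}, {"fingers": -1, "delta_pos": [0, 0, 0], "turn": 0}, {"fingers": -1, "delta_pos": [0, 0, 0], "turn": 0}]'

```text
clock: 5.75
ee_pos: [0.5919, -0.0766, 0.1572]
ee_rot: [[-0.001, 0.994, -0.106], [0.001, -0.106, -0.994], [-1.0, -0.001, -0.001]]
ft_force: [-8.3, 1.1, 4.2]
grip_width: 0.0164
```

```bash
python3 - <<'E'
from h import *
o=ctrl.observe();print(o['ee_pos'],o['ft_force'],o['grip_width'])
# rewind: from 3.12 to 1.57, 1.57 to 0
for a,b in((3.12,1.57),(1.57,0.0)):
  q=np.linspace(a,b,13)[1:]
  print(np.round(np.c_[-65*(np.sin(q)-np.sin(a)),-65*(np.cos(q)-np.cos(a))]).astype(int).tolist())
E
```

```text
[ 0.59192131 -0.07659342  0.15721203] [-8.33983254  1.1344136   4.15157307] 0.01642366174668795
[[-8, -1], [-17, -3], [-24, -5], [-32, -9], [-39, -14], [-45, -20], [-51, -26], [-55, -33], [-59, -40], [-61, -48], [-63, -57], [-64, -65]]
[[1, -8], [2, -17], [5, -25], [9, -32], [13, -40], [19, -46], [25, -52], [33, -56], [40, -60], [48, -63], [57, -64], [65, -65]]
```

Call:
drive_tool --moves '[{"fingers": -1, "delta_pos": [-8, -1, 0], "turn": 0}, {"fingers": -1, "delta_pos": [-17, -3, 0], "turn": 0}, {"fingers": -1, "delta_pos": [-24, -5, 0], "turn": 0}, {"fingers": -1, "delta_pos": [-32, -9, 0], "turn": 0}, {"fingers": -1, "delta_pos": [-39, -14, 0], "turn": 0}, {"fingers": -1, "delta_pos": [-45, -20, 0], "turn": 0}, {"fingers": -1, "delta_pos": [-51, -26, 0], "turn": 0}, {"fingers": -1, "delta_pos": [-55, -33, 0], "turn": 0}, {"fingers": -1, "delta_pos": [-59, -40, 0], "turn": 0}, {"fingers": -1, "delta_pos": [-61, -48, 0], "turn": 0}, {"fingers": -1, "delta_pos": [-63, -57, 0], "turn": 0}, {"fingers": -1, "delta_pos": [-64, -65, 0], "turn": 0}]'

```text
clock: 6.75
ee_pos: [0.5342, -0.0701, 0.2252]
ee_rot: [[0.017, 0.994, -0.106], [0.0, -0.106, -0.994], [-1.0, 0.017, -0.002]]
ft_force: [6.7, 0.2, 21.3]
grip_width: 0.0162
```

Call:
drive_tool --moves '[{"fingers": -1, "delta_pos": [1, -8, 0], "turn": 0}, {"fingers": -1, "delta_pos": [2, -17, 0], "turn": 0}, {"fingers": -1, "delta_pos": [5, -25, 0], "turn": 0}, {"fingers": -1, "delta_pos": [9, -32, 0], "turn": 0}, {"fingers": -1, "delta_pos": [13, -40, 0], "turn": 0}, {"fingers": -1, "delta_pos": [19, -46, 0], "turn": 0}, {"fingers": -1, "delta_pos": [25, -52, 0], "turn": 0}, {"fingers": -1, "delta_pos": [33, -56, 0], "turn": 0}, {"fingers": -1, "delta_pos": [40, -60, 0], "turn": 0}, {"fingers": -1, "delta_pos": [48, -63, 0], "turn": 0}, {"fingers": -1, "delta_pos": [57, -64, 0], "turn": 0}, {"fingers": -1, "delta_pos": [65, -65, 0], "turn": 0}]'

```text
clock: 7.75
ee_pos: [0.4627, -0.0621, 0.1549]
ee_rot: [[-0.0, 0.994, -0.105], [0.002, -0.105, -0.994], [-1.0, -0.0, -0.002]]
ft_force: [-2.6, 1.4, 4.3]
grip_width: 0.0163
```

```bash
python3 - <<'E'
from h import *
o=ctrl.observe();print(o['ee_pos'],o['ft_force'],o['grip_width'])
a=snap('side','s2',(230,130,350,250),4)
b=snap('top','t2',(230,150,350,270),4)
c=np.hstack([a[:,:400],b[:,:400]]);cv2.imwrite('pics/d2.png',c[:,:800])
E
```

```text
[ 0.46268542 -0.06209595  0.15493811] [-2.61708654  1.41993777  4.32105639] 0.01626371467511028
```

View pics/d2.png

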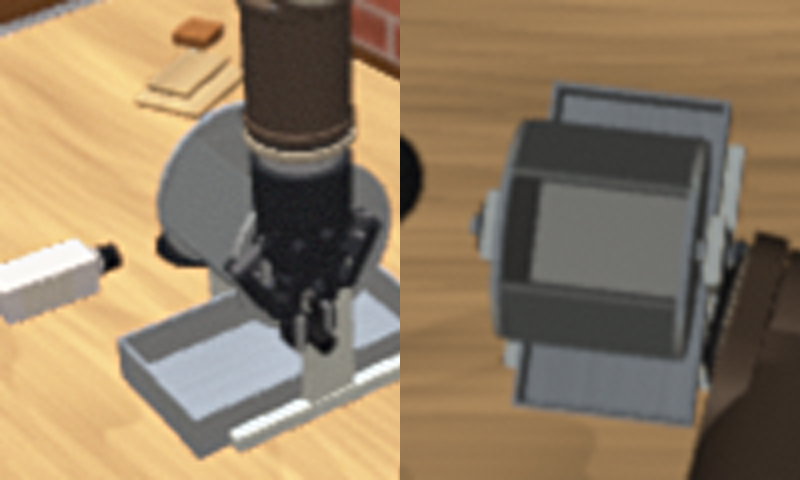

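The port is up (about 0 rad), the barrel is empty and no stray bosses show. I'll release the handle, lift, and measure the blanks.

Call:
drive_tool --moves '[{"fingers": 0, "delta_pos": [0, 0, 0], "turn": 0}, {"fingers": 0, "delta_pos": [0, 0, 0], "turn": 0}, {"fingers": 0, "delta_pos": [0, 0, 0], "turn": 0}, {"fingers": 0, "delta_pos": [-30, 0, 0], "turn": 0}, {"fingers": 0, "delta_pos": [-70, 0, 0], "turn": 0}, {"fingers": 0, "delta_pos": [-110, 0, 0], "turn": 0}, {"fingers": 0, "delta_pos": [-150, 0, 0], "turn": 0}, {"fingers": 0, "delta_pos": [-150, 0, 0], "turn": 0}]'

```text
clock: 8.52
ee_pos: [0.4671, -0.0637, 0.3117]
ee_rot: [[0.012, 0.994, -0.107], [0.002, -0.107, -0.994], [-1.0, 0.012, -0.003]]
ft_force: [1.1, -0.6, -0.3]
grip_width: 0.0425
```

```bash
cat > blanks.py <<'E'
from h import *
from scipy.optimize import least_squares
def find(im=None):
    if im is None: im=eyes.capture('top')[:,:,::-1].copy(); cv2.imwrite('pics/raw_tl.png',im)
    c=cal('top')
    hsv=cv2.cvtColor(im,cv2.COLOR_BGR2HSV)
    m=((hsv[:,:,1]<55)&(hsv[:,:,2]>95)).astype('uint8')
    n,l,st,ce=cv2.connectedComponentsWithStats(m)
    out=[]
    for i in range(1,n):
        if 70<st[i,4]<260:
            W=pix2('',[ce[i]],.025,c)[0]
            if not(.3<W[0]<.68 and -.5<W[1]<-.12): continue
            pts=np.argwhere(l==i)[:,::-1]
            w=pix2('',pts,.025,c)[:,:2]; d=w-w.mean(0)
            ev,V=np.linalg.eigh(d.T@d); L=np.degrees(np.arctan2(V[1,1],V[0,1]))%180
            out.append((W[:2].round(4),round(L,1),st[i,4],np.sqrt(12*ev/len(w)).round(3)))
    return out
if __name__=='__main__':
    for b in find(): print(*b)
    o=ctrl.observe();print(np.round(o['ee_pos'],4),np.round(o['joint_positions'],1),round(np.degrees(np.arctan2(o['ee_rot'][1][1],o['ee_rot'][0][1])),1))
E
python3 blanks.py
```

```text
[ 0.5567 -0.2157] 179.1 147 [0.031 0.048]
[ 0.557  -0.3187] 136.7 146 [0.031 0.049]
[ 0.4535 -0.3887] 76.0 146 [0.031 0.048]
[ 0.4256 -0.2894] 22.6 153 [0.032 0.048]
[ 0.466  -0.0632  0.3085] [-33.5   3.8  38.1 108.6  -2.7  67.9  -0.6] -6.1
```

```bash
cat > plan.py <<'E'
import sys
from h import *
# usage: plan.py x y h_grasp offset_y : all numbers in tool mm / deg, from commanded ~ measured pose
x,y,h,off=map(float,sys.argv[1:5]); zup=float(sys.argv[5]) if len(sys.argv)>5 else .12
o=ctrl.observe(); h0=np.degrees(np.arctan2(o['ee_rot'][1][1],o['ee_rot'][0][1]))
def R(h): c,s=np.cos(np.radians(h)),np.sin(np.radians(h)); return np.array([[0,c,s],[0,s,-c],[-1,0,0.]])
p=np.array(o['ee_pos']); A=np.array([x,y,zup]); hd=83.9
m=np.array([.5429+.106*off,.0776+.994*off,.30])
print('h0',round(h0,1),'approach',np.round(R(h0).T@(A-p)*1e3),'turn',round(h0-h,1))
print('transit from lifted .30 @grasp',np.round(R(h).T@(m-[x,y,.30])*1e3),'turn',round(h-hd,1))
E
python3 plan.py .5567 -.2157 89 0
```

```text
h0 -6.1 approach [188. 106. 142.] turn -95.1
transit from lifted .30 @grasp [  0. 293. -19.] turn 5.1
```

Call:
drive_tool --moves '[{"fingers": 0.1, "delta_pos": [0, 30, 40], "turn": -95}, {"fingers": 0.1, "delta_pos": [0, 60, 80], "turn": -95}, {"fingers": 0.1, "delta_pos": [20, 85, 114], "turn": -95}, {"fingers": 0.1, "delta_pos": [50, 106, 142], "turn": -95}, {"fingers": 0.1, "delta_pos": [90, 106, 142], "turn": -95}, {"fingers": 0.1, "delta_pos": [130, 106, 142], "turn": -95}, {"fingers": 0.1, "delta_pos": [160, 106, 142], "turn": -95}, {"fingers": 0.1, "delta_pos": [188, 106, 142], "turn": -95}, {"fingers": 0.1, "delta_pos": [188, 106, 142], "turn": -95}, {"fingers": 0.1, "delta_pos": [188, 106, 142], "turn": -95}, {"fingers": 0.1, "delta_pos": [188, 106, 142], "turn": -95}, {"fingers": 0.1, "delta_pos": [188, 106, 142], "turn": -95}]' --force 60

```text
clock: 9.57
ee_pos: [0.5533, -0.2153, 0.1147]
ee_rot: [[-0.002, 0.273, 0.962], [-0.0, 0.962, -0.273], [-1.0, -0.001, -0.002]]
ft_force: [0.6, -0.1, -0.1]
grip_width: 0.047
```

Call:
drive_tool --moves '[{"fingers": 0.1, "delta_pos": [0, 0, 0], "turn": -9}, {"fingers": 0.1, "delta_pos": [0, 0, 0], "turn": -9}, {"fingers": 0.1, "delta_pos": [0, 0, 0], "turn": -9}]'

```text
clock: 9.82
ee_pos: [0.5536, -0.2153, 0.1155]
ee_rot: [[-0.001, 0.124, 0.992], [0.0, 0.992, -0.124], [-1.0, 0.0, -0.001]]
ft_force: [0.1, -0.4, 0.0]
grip_width: 0.0469
```

```bash
python3 - <<'E'
from h import *
from blanks import find
for b in find(): print(*b)
o=ctrl.observe();print(np.round(o['ee_pos'],4),delta((.5567,-.2157,.012)),np.round(o['ee_rot'],3).tolist())
im=snap('wrist','w2'); print(proj('wrist',[(.5567,-.2157,.025)]))
E
```

```text
[ 0.4535 -0.3885] 76.6 147 [0.031 0.049]
[ 0.5536 -0.2153  0.1155] [103.5  -0.    3.2] [[-0.001, 0.126, 0.992], [0.0, 0.992, -0.126], [-1.0, 0.0, -0.001]]
[[321.53049559 206.85445402]]
```

View pics/w2.png

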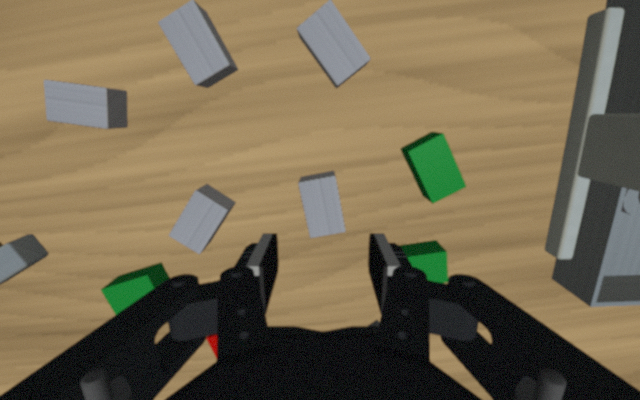

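Blank A's top centre is at (322,205), as predicted (321.5,207). Another blank is at (202,218), and a boss shows in the tray at (630,200). Now I descend and grasp.

Call:
drive_tool --moves '[{"fingers": 0.1, "delta_pos": [40, 0, 2], "turn": -6}, {"fingers": 0.1, "delta_pos": [75, 0, 3], "turn": -6}, {"fingers": 0.1, "delta_pos": [95, 0, 3], "turn": -6}, {"fingers": 0.1, "delta_pos": [104, 0, 3], "turn": -6}, {"fingers": 0.1, "delta_pos": [104, 0, 3], "turn": -6}, {"fingers": -1, "delta_pos": [104, 0, 3], "turn": -6}, {"fingers": -1, "delta_pos": [104, 0, 3], "turn": -6}, {"fingers": -1, "delta_pos": [104, 0, 3], "turn": -6}, {"fingers": -1, "delta_pos": [104, 0, 3], "turn": -6}, {"fingers": -1, "delta_pos": [70, 0, 3], "turn": -6}, {"fingers": -1, "delta_pos": [30, 0, 3], "turn": -6}, {"fingers": -1, "delta_pos": [-10, 0, 3], "turn": -6}]' --force 60

```text
clock: 10.92
ee_pos: [0.5562, -0.2152, 0.1273]
ee_rot: [[-0.001, 0.02, 1.0], [0.0, 1.0, -0.02], [-1.0, 0.0, -0.001]]
ft_force: [1.1, -0.3, -1.3]
grip_width: 0.029
```

```bash
python3 plan.py .5567 -.2157 89 0.015; python3 -c "
from h import *;print(delta((.5445,.0925,.30)))"
```

```text
h0 88.8 approach [ 7. -0.  1.] turn -0.2
transit from lifted .30 @grasp [  0. 308. -18.] turn 5.1
[-172.6  307.5  -18.2]
```

Call:
drive_tool --moves '[{"fingers": -1, "delta_pos": [-40, 0, 0], "turn": 5}, {"fingers": -1, "delta_pos": [-78, 12, 0], "turn": 5}, {"fingers": -1, "delta_pos": [-112, 35, -2], "turn": 5}, {"fingers": -1, "delta_pos": [-140, 65, -4], "turn": 5}, {"fingers": -1, "delta_pos": [-160, 100, -6], "turn": 5}, {"fingers": -1, "delta_pos": [-170, 140, -8], "turn": 5}, {"fingers": -1, "delta_pos": [-170, 180, -10], "turn": 5}, {"fingers": -1, "delta_pos": [-170, 220, -13], "turn": 5}, {"fingers": -1, "delta_pos": [-170, 260, -16], "turn": 5}, {"fingers": -1, "delta_pos": [-170, 295, -18], "turn": 5}, {"fingers": -1, "delta_pos": [-170, 307, -18], "turn": 5}, {"fingers": -1, "delta_pos": [-170, 307, -18], "turn": 5}]'

```text
clock: 11.92
ee_pos: [0.5444, 0.0966, 0.2965]
ee_rot: [[0.0, 0.101, 0.995], [0.002, 0.995, -0.101], [-1.0, 0.002, 0.0]]
ft_force: [-0.3, -0.9, -2.3]
grip_width: 0.029
```

```bash
python3 - <<'E'
from h import *
print(delta((.5445,.0925,.212)),ctrl.observe()['grip_width'])
from blanks import find
for b in find(): print(*b)
E
```

```text
[84.4 -4.2  0.5] 0.02901784928778388
[ 0.5568 -0.3186] 137.0 147 [0.031 0.05 ]
[ 0.4535 -0.3887] 76.0 146 [0.031 0.048]
[ 0.4393 -0.1922] 27.6 153 [0.031 0.049]
[ 0.4256 -0.2894] 22.6 153 [0.032 0.048]
```

Call:
drive_tool --moves '[{"fingers": -1, "delta_pos": [40, -4, 0], "turn": 0}, {"fingers": -1, "delta_pos": [75, -4, 0], "turn": 0}, {"fingers": -1, "delta_pos": [85, -4, 0], "turn": 0}, {"fingers": -1, "delta_pos": [85, -4, 0], "turn": 0}, {"fingers": -0.1, "delta_pos": [85, -4, 0], "turn": 0}, {"fingers": -0.1, "delta_pos": [85, -4, 0], "turn": 0}, {"fingers": -0.1, "delta_pos": [85, -4, 0], "turn": 0}, {"fingers": -0.1, "delta_pos": [50, -4, 0], "turn": 0}, {"fingers": -0.1, "delta_pos": [10, -4, 0], "turn": 0}, {"fingers": -0.1, "delta_pos": [0, -4, 0], "turn": 0}]'

```text
clock: 12.8
ee_pos: [0.5473, 0.088, 0.3033]
ee_rot: [[0.009, 0.108, 0.994], [0.003, 0.994, -0.108], [-1.0, 0.004, 0.009]]
ft_force: [1.4, 0.3, 1.3]
grip_width: 0.0384
```

```bash
python3 plan.py .5568 -.3186 47 -.015
```

```text
h0 83.8 approach [ 183. -403.   53.] turn 36.8
transit from lifted .30 @grasp [   0.  268. -271.] turn -36.9
```

Call:
drive_tool --moves '[{"fingers": 0.1, "delta_pos": [0, -41, 5], "turn": 37}, {"fingers": 0.1, "delta_pos": [0, -82, 10], "turn": 37}, {"fingers": 0.1, "delta_pos": [0, -123, 16], "turn": 37}, {"fingers": 0.1, "delta_pos": [5, -164, 21], "turn": 37}, {"fingers": 0.1, "delta_pos": [15, -204, 27], "turn": 37}, {"fingers": 0.1, "delta_pos": [30, -242, 32], "turn": 37}, {"fingers": 0.1, "delta_pos": [50, -278, 37], "turn": 37}, {"fingers": 0.1, "delta_pos": [73, -312, 41], "turn": 37}, {"fingers": 0.1, "delta_pos": [98, -344, 46], "turn": 37}, {"fingers": 0.1, "delta_pos": [125, -373, 50], "turn": 37}, {"fingers": 0.1, "delta_pos": [155, -400, 53], "turn": 37}, {"fingers": 0.1, "delta_pos": [183, -403, 53], "turn": 37}]'

```text
clock: 13.8
ee_pos: [0.5535, -0.3254, 0.1135]
ee_rot: [[0.003, 0.688, 0.726], [-0.005, 0.726, -0.688], [-1.0, -0.002, 0.005]]
ft_force: [-1.1, -0.5, 1.0]
grip_width: 0.047
```

```bash
python3 - <<'E'
from h import *
print(delta((.5568,-.3186,.012)))
im=snap('wrist','w3')
hsv=cv2.cvtColor(im,cv2.COLOR_BGR2HSV)
n,l,st,ce=cv2.connectedComponentsWithStats(((hsv[:,:,1]<60)&(hsv[:,:,2]>130)).astype('uint8'))
print(proj('wrist',[(.5568,-.3186,.025)]))
for i in range(1,n):
  if st[i,4]>800: print(ce[i].round(),st[i,4],pix2('wrist',[ce[i]],.025)[0].round(3))
E
```

```text
[101.5   7.4  -2.9]
[[330.14093459 209.82385295]]
[233.  41.] 3185 [ 0.425 -0.285  0.025]
[175. 166.] 2292 [ 0.452 -0.38   0.025]
[332. 200.] 2228 [ 0.552 -0.312  0.025]
[538. 286.] 1262 [ 0.727 -0.237  0.025]
```

```bash
python3 -c "
from h import *;print(delta((.5568,-.3186,.012)), ctrl.observe()['qd'])"
```

```text
[95.4  6.5  2.5] [-3.44834379 -2.3555653  -1.63793468  1.47812109  1.86190865  7.41015068
 -3.76965051]
```

Call:
drive_tool --moves '[{"fingers": 0.1, "delta_pos": [20, 5, 0], "turn": 0}, {"fingers": 0.1, "delta_pos": [20, 5, 0], "turn": 0}, {"fingers": 0.1, "delta_pos": [20, 5, 0], "turn": 0}]'

```text
clock: 14.1
ee_pos: [0.5582, -0.3138, 0.0937]
ee_rot: [[0.0, 0.683, 0.731], [0.001, 0.731, -0.683], [-1.0, 0.001, -0.001]]
ft_force: [-0.0, -0.2, 0.9]
grip_width: 0.047
```

```bash
python3 -c "
from h import *;print(delta((.5568,-.3186,.012)), ctrl.observe()['qd'].round(1))"
```

```text
[81.7 -4.5  2.3] [-0.3 -1.5  1.  -0.9  0.4  0.   0. ]
```

Call:
drive_tool --moves '[{"fingers": 0.1, "delta_pos": [35, -4, 2], "turn": 0}, {"fingers": 0.1, "delta_pos": [65, -4, 2], "turn": 0}, {"fingers": 0.1, "delta_pos": [81, -4, 2], "turn": 0}, {"fingers": 0.1, "delta_pos": [81, -4, 2], "turn": 0}, {"fingers": -1, "delta_pos": [81, -4, 2], "turn": 0}, {"fingers": -1, "delta_pos": [81, -4, 2], "turn": 0}, {"fingers": -1, "delta_pos": [81, -4, 2], "turn": 0}, {"fingers": -1, "delta_pos": [81, -4, 2], "turn": 0}, {"fingers": -1, "delta_pos": [45, -4, 2], "turn": 0}, {"fingers": -1, "delta_pos": [5, -4, 2], "turn": 0}, {"fingers": -1, "delta_pos": [-35, -4, 2], "turn": 0}, {"fingers": -1, "delta_pos": [-75, -4, 2], "turn": 0}]'

```text
clock: 15.1
ee_pos: [0.556, -0.3191, 0.1707]
ee_rot: [[0.001, 0.684, 0.729], [-0.0, 0.729, -0.684], [-1.0, 0.0, 0.001]]
ft_force: [0.8, -0.1, -0.9]
grip_width: 0.0289
```

```bash
python3 plan.py .5568 -.3186 47 -.015; python3 -c "
from h import *;print(delta((.5413,.0627,.30)))"
```

```text
h0 46.8 approach [51.  1.  0.] turn -0.2
transit from lifted .30 @grasp [   0.  268. -271.] turn -36.9
[-129.4  268.4 -271.9]
```

Call:
drive_tool --moves '[{"fingers": -1, "delta_pos": [-30, 18, -18], "turn": -37}, {"fingers": -1, "delta_pos": [-58, 38, -38], "turn": -37}, {"fingers": -1, "delta_pos": [-84, 60, -60], "turn": -37}, {"fingers": -1, "delta_pos": [-106, 84, -84], "turn": -37}, {"fingers": -1, "delta_pos": [-122, 110, -111], "turn": -37}, {"fingers": -1, "delta_pos": [-129, 138, -139], "turn": -37}, {"fingers": -1, "delta_pos": [-129, 166, -168], "turn": -37}, {"fingers": -1, "delta_pos": [-129, 194, -196], "turn": -37}, {"fingers": -1, "delta_pos": [-129, 222, -224], "turn": -37}, {"fingers": -1, "delta_pos": [-129, 250, -253], "turn": -37}, {"fingers": -1, "delta_pos": [-129, 268, -272], "turn": -37}, {"fingers": -1, "delta_pos": [-129, 268, -272], "turn": -37}]'

```text
clock: 16.1
ee_pos: [0.5403, 0.0699, 0.2979]
ee_rot: [[0.001, 0.098, 0.995], [0.004, 0.995, -0.098], [-1.0, 0.004, 0.0]]
ft_force: [0.9, 0.5, -1.9]
grip_width: 0.0286
```

Call:
drive_tool --moves '[{"fingers": -1, "delta_pos": [35, 0, 0], "turn": 0}, {"fingers": -1, "delta_pos": [70, 0, 0], "turn": 0}, {"fingers": -1, "delta_pos": [87, 0, 0], "turn": 0}, {"fingers": -1, "delta_pos": [87, 0, 0], "turn": 0}, {"fingers": -1, "delta_pos": [87, 0, 0], "turn": 0}, {"fingers": -0.1, "delta_pos": [87, 0, 0], "turn": 0}, {"fingers": -0.1, "delta_pos": [87, 0, 0], "turn": 0}, {"fingers": -0.1, "delta_pos": [87, 0, 0], "turn": 0}, {"fingers": -0.1, "delta_pos": [50, 0, 0], "turn": 0}, {"fingers": -0.1, "delta_pos": [10, 0, 0], "turn": 0}, {"fingers": -0.1, "delta_pos": [0, 0, 0], "turn": 0}, {"fingers": -0.1, "delta_pos": [0, 0, 0], "turn": 0}]'

```text
clock: 17.1
ee_pos: [0.5432, 0.0626, 0.3018]
ee_rot: [[0.008, 0.108, 0.994], [0.002, 0.994, -0.108], [-1.0, 0.003, 0.008]]
ft_force: [-0.0, -0.6, -0.6]
grip_width: 0.0386
```

```bash
python3 blanks.py; python3 plan.py .4535 -.3887 76 0
```

```text
[ 0.4535 -0.3887] 76.0 146 [0.031 0.048]
[ 0.4393 -0.1922] 27.6 153 [0.031 0.049]
[ 0.4258 -0.2894] 21.6 154 [0.032 0.048]
[0.5422 0.0625 0.2994] [-21.5  12.8  12.   98.7  -2.9  68.6  75. ] 83.8
h0 83.8 approach [ 179. -458.  -40.] turn 7.8
transit from lifted .30 @grasp [  0. 474. -26.] turn -7.9
```

Call:
drive_tool --moves '[{"fingers": 0.45, "delta_pos": [0, -41, -3], "turn": 8}, {"fingers": 0.45, "delta_pos": [0, -82, -7], "turn": 8}, {"fingers": 0.45, "delta_pos": [0, -123, -10], "turn": 8}, {"fingers": 0.45, "delta_pos": [0, -164, -14], "turn": 8}, {"fingers": 0.45, "delta_pos": [0, -205, -18], "turn": 8}, {"fingers": 0.45, "delta_pos": [10, -245, -21], "turn": 8}, {"fingers": 0.45, "delta_pos": [22, -284, -25], "turn": 8}, {"fingers": 0.45, "delta_pos": [36, -322, -28], "turn": 8}, {"fingers": 0.45, "delta_pos": [54, -359, -31], "turn": 8}, {"fingers": 0.45, "delta_pos": [75, -394, -34], "turn": 8}, {"fingers": 0.45, "delta_pos": [99, -427, -37], "turn": 8}, {"fingers": 0.45, "delta_pos": [120, -458, -40], "turn": 8}]'

```text
clock: 18.15
ee_pos: [0.4508, -0.3901, 0.1748]
ee_rot: [[-0.001, 0.245, 0.969], [0.001, 0.969, -0.245], [-1.0, 0.0, -0.002]]
ft_force: [0.7, -0.5, -0.1]
grip_width: 0.0621
```

Call:
drive_tool --moves '[{"fingers": 0.45, "delta_pos": [35, 0, 0], "turn": 0}, {"fingers": 0.45, "delta_pos": [60, 0, 0], "turn": 0}, {"fingers": 0.45, "delta_pos": [60, 0, 0], "turn": 0}]'

```text
clock: 18.4
ee_pos: [0.4487, -0.3865, 0.111]
ee_rot: [[-0.009, 0.246, 0.969], [0.005, 0.969, -0.246], [-1.0, 0.003, -0.01]]
ft_force: [-0.9, 1.4, -1.1]
grip_width: 0.0619
```

```bash
python3 -c "
from h import *;print(delta((.4535,-.3887,.012)), ctrl.observe()['qd'].round(1))
im=snap('wrist','w4')
print(proj('wrist',[(.4535,-.3887,.025)]))
hsv=cv2.cvtColor(im,cv2.COLOR_BGR2HSV)
n,l,st,ce=cv2.connectedComponentsWithStats(((hsv[:,:,1]<60)&(hsv[:,:,2]>130)).astype('uint8'))
for i in range(1,n):
  if st[i,4]>800: print(ce[i].round(),st[i,4],pix2('wrist',[ce[i]],.025)[0].round(3))"
```

```text
[98.9 -1.2  6.1] [-1.6 -3.8  1.  -3.5  1.9  5.4 -1.6]
[[320.61895897 208.99193173]]
[568. 132.] 2386 [ 0.44  -0.191  0.025]
[439. 146.] 2495 [ 0.427 -0.29   0.025]
[321. 212.] 2209 [ 0.456 -0.389  0.025]
```

Call:
drive_tool --moves '[{"fingers": 0.45, "delta_pos": [40, -1, 3], "turn": 0}, {"fingers": 0.45, "delta_pos": [80, -1, 3], "turn": 0}, {"fingers": 0.45, "delta_pos": [100, -1, 3], "turn": 0}, {"fingers": 0.45, "delta_pos": [100, -1, 3], "turn": 0}, {"fingers": -1, "delta_pos": [100, -1, 3], "turn": 0}, {"fingers": -1, "delta_pos": [100, -1, 3], "turn": 0}, {"fingers": -1, "delta_pos": [100, -1, 3], "turn": 0}, {"fingers": -1, "delta_pos": [100, -1, 3], "turn": 0}, {"fingers": -1, "delta_pos": [65, -1, 3], "turn": 0}, {"fingers": -1, "delta_pos": [25, -1, 3], "turn": 0}, {"fingers": -1, "delta_pos": [-15, -1, 3], "turn": 0}, {"fingers": -1, "delta_pos": [-55, -1, 3], "turn": 0}]'

```text
clock: 19.45
ee_pos: [0.4547, -0.3904, 0.1749]
ee_rot: [[0.001, 0.245, 0.97], [-0.001, 0.97, -0.245], [-1.0, -0.0, 0.001]]
ft_force: [1.3, -0.1, -1.0]
grip_width: 0.0463
```

```bash
python3 -c "
from h import *;print(delta((.5429,.0776,.30)))"
```

```text
[-125.4  475.3  -29. ]
```

Call:
drive_tool --moves '[{"fingers": -1, "delta_pos": [-25, 30, -2], "turn": -8}, {"fingers": -1, "delta_pos": [-50, 62, -4], "turn": -8}, {"fingers": -1, "delta_pos": [-75, 94, -6], "turn": -8}, {"fingers": -1, "delta_pos": [-98, 128, -8], "turn": -8}, {"fingers": -1, "delta_pos": [-115, 165, -10], "turn": -8}, {"fingers": -1, "delta_pos": [-125, 205, -12], "turn": -8}, {"fingers": -1, "delta_pos": [-125, 246, -15], "turn": -8}, {"fingers": -1, "delta_pos": [-125, 287, -17], "turn": -8}, {"fingers": -1, "delta_pos": [-125, 328, -20], "turn": -8}, {"fingers": -1, "delta_pos": [-125, 369, -23], "turn": -8}, {"fingers": -1, "delta_pos": [-125, 410, -26], "turn": -8}, {"fingers": -1, "delta_pos": [-125, 450, -28], "turn": -8}]'

```text
clock: 20.45
ee_pos: [0.5377, 0.0548, 0.2985]
ee_rot: [[0.002, 0.107, 0.994], [0.001, 0.994, -0.107], [-1.0, 0.001, 0.002]]
ft_force: [0.7, 0.3, -0.5]
grip_width: 0.0464
```

Call:
drive_tool --moves '[{"fingers": -1, "delta_pos": [0, 25, 2], "turn": 0}, {"fingers": -1, "delta_pos": [35, 25, 2], "turn": 0}, {"fingers": -1, "delta_pos": [70, 25, 2], "turn": 0}, {"fingers": -1, "delta_pos": [87, 25, 2], "turn": 0}, {"fingers": -1, "delta_pos": [87, 25, 2], "turn": 0}, {"fingers": 0.35, "delta_pos": [87, 25, 2], "turn": 0}, {"fingers": 0.35, "delta_pos": [87, 25, 2], "turn": 0}, {"fingers": 0.35, "delta_pos": [87, 25, 2], "turn": 0}, {"fingers": 0.35, "delta_pos": [50, 25, 2], "turn": 0}, {"fingers": 0.35, "delta_pos": [10, 25, 2], "turn": 0}, {"fingers": 0.35, "delta_pos": [0, 25, 2], "turn": 0}, {"fingers": 0.35, "delta_pos": [0, 25, 2], "turn": 0}]'

```text
clock: 21.45
ee_pos: [0.5449, 0.0776, 0.3027]
ee_rot: [[0.009, 0.108, 0.994], [0.003, 0.994, -0.108], [-1.0, 0.004, 0.009]]
ft_force: [-0.4, 1.2, 0.8]
grip_width: 0.0575
```

```bash
python3 blanks.py; python3 plan.py .4393 -.1922 117 0;python3 plan.py .4258 -.2894 112 0; python3 - <<'E'
from h import *
snap('wrist','w5')
E
```

```text
[ 0.4393 -0.1922] 27.6 153 [0.031 0.049]
[ 0.4257 -0.2896] 22.7 155 [0.032 0.049]
[0.5439 0.0776 0.3003] [-22.9  13.   11.9  98.2  -2.9  68.7  73.5] 83.8
h0 83.8 approach [ 180. -279.  -75.] turn -33.2
transit from lifted .30 @grasp [  0. 193. 215.] turn 33.1
h0 83.8 approach [ 180. -378.  -78.] turn -28.2
transit from lifted .30 @grasp [  0. 296. 246.] turn 28.1
```

View pics/w5.png

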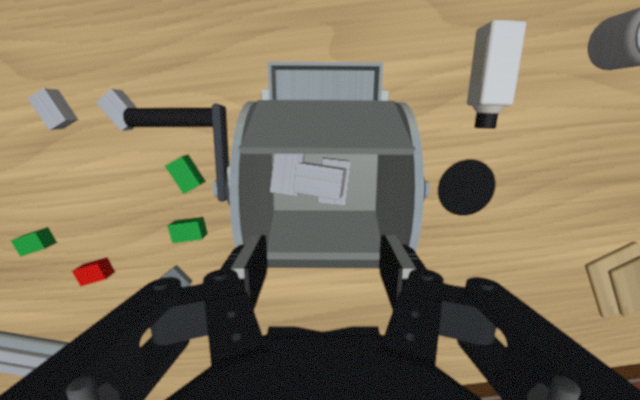

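Three blanks lie in the barrel around (310,178), and the right (+y) side is still free. I go on to the fourth.

Call:
drive_tool --moves '[{"fingers": 0.1, "delta_pos": [0, -40, -10], "turn": -33}, {"fingers": 0.1, "delta_pos": [0, -80, -21], "turn": -33}, {"fingers": 0.1, "delta_pos": [0, -120, -32], "turn": -33}, {"fingers": 0.1, "delta_pos": [0, -160, -43], "turn": -33}, {"fingers": 0.1, "delta_pos": [5, -199, -53], "turn": -33}, {"fingers": 0.1, "delta_pos": [15, -236, -63], "turn": -33}, {"fingers": 0.1, "delta_pos": [35, -268, -72], "turn": -33}, {"fingers": 0.1, "delta_pos": [70, -279, -75], "turn": -33}, {"fingers": 0.1, "delta_pos": [110, -279, -75], "turn": -33}, {"fingers": 0.1, "delta_pos": [150, -279, -75], "turn": -33}, {"fingers": 0.1, "delta_pos": [180, -279, -75], "turn": -33}, {"fingers": 0.1, "delta_pos": [180, -279, -75], "turn": -33}]'

```text
clock: 22.55
ee_pos: [0.4336, -0.1905, 0.1115]
ee_rot: [[-0.01, -0.451, 0.892], [0.002, 0.892, 0.451], [-1.0, 0.007, -0.008]]
ft_force: [-1.1, -0.1, 0.1]
grip_width: 0.0469
```

Call:
drive_tool --moves '[{"fingers": 0.1, "delta_pos": [0, 0, 0], "turn": 0}, {"fingers": 0.1, "delta_pos": [0, 0, 0], "turn": 0}]'

```text
clock: 22.72
ee_pos: [0.4386, -0.1922, 0.1182]
ee_rot: [[0.001, -0.451, 0.892], [-0.0, 0.892, 0.451], [-1.0, -0.001, 0.001]]
ft_force: [0.5, 1.3, -0.2]
grip_width: 0.0467
```

```bash
cat > wchk.py <<'E'
from h import *
import sys
t=[float(v) for v in sys.argv[1:3]]
print(delta((*t,.012)), ctrl.observe()['qd'].round(1))
im=snap('wrist','wc')
print(proj('wrist',[(*t,.025)]))
hsv=cv2.cvtColor(im,cv2.COLOR_BGR2HSV)
n,l,st,ce=cv2.connectedComponentsWithStats(((hsv[:,:,1]<60)&(hsv[:,:,2]>130)).astype('uint8'))
for i in range(1,n):
  if st[i,4]>800: print(ce[i].round(),st[i,4],pix2('wrist',[ce[i]],.025)[0].round(3))
E
python3 wchk.py .4393 -.1922
```

```text
[106.2  -0.2   0.5] [-0.3 -1.4  0.3 -0.9 -0.1 -0.2  0.2]
[[322.0822372  201.34097362]]
[215. 130.] 2507 [ 0.426 -0.29   0.025]
[322. 201.] 2140 [ 0.439 -0.193  0.025]
[584. 320.] 1454 [0.432 0.079 0.025]
```

Alignment is within 1 mm.

Call:
drive_tool --moves '[{"fingers": 0.1, "delta_pos": [40, 0, 0], "turn": 0}, {"fingers": 0.1, "delta_pos": [80, 0, 0], "turn": 0}, {"fingers": 0.1, "delta_pos": [106, 0, 0], "turn": 0}, {"fingers": 0.1, "delta_pos": [106, 0, 0], "turn": 0}, {"fingers": -1, "delta_pos": [106, 0, 0], "turn": 0}, {"fingers": -1, "delta_pos": [106, 0, 0], "turn": 0}, {"fingers": -1, "delta_pos": [106, 0, 0], "turn": 0}, {"fingers": -1, "delta_pos": [106, 0, 0], "turn": 0}, {"fingers": -1, "delta_pos": [65, 0, 0], "turn": 0}, {"fingers": -1, "delta_pos": [25, 0, 0], "turn": 0}, {"fingers": -1, "delta_pos": [-15, 0, 0], "turn": 0}, {"fingers": -1, "delta_pos": [-55, 0, 0], "turn": 0}]'

```text
clock: 23.77
ee_pos: [0.4376, -0.192, 0.1748]
ee_rot: [[0.001, -0.451, 0.892], [-0.0, 0.892, 0.451], [-1.0, -0.001, 0.001]]
ft_force: [1.6, -0.1, -0.5]
grip_width: 0.0291
```

```bash
python3 -c "
from h import *;print(delta((.5445,.0965,.30)))"
```

```text
[-125.2  209.1  225.6]
```

Call:
drive_tool --moves '[{"fingers": -1, "delta_pos": [-41, 0, 0], "turn": 33}, {"fingers": -1, "delta_pos": [-80, 5, 5], "turn": 33}, {"fingers": -1, "delta_pos": [-110, 20, 22], "turn": 33}, {"fingers": -1, "delta_pos": [-125, 45, 48], "turn": 33}, {"fingers": -1, "delta_pos": [-125, 73, 78], "turn": 33}, {"fingers": -1, "delta_pos": [-125, 101, 108], "turn": 33}, {"fingers": -1, "delta_pos": [-125, 129, 138], "turn": 33}, {"fingers": -1, "delta_pos": [-125, 157, 168], "turn": 33}, {"fingers": -1, "delta_pos": [-125, 185, 198], "turn": 33}, {"fingers": -1, "delta_pos": [-125, 209, 226], "turn": 33}, {"fingers": -1, "delta_pos": [-125, 209, 226], "turn": 33}, {"fingers": -1, "delta_pos": [-125, 209, 226], "turn": 33}]'

```text
clock: 24.77
ee_pos: [0.5452, 0.0992, 0.2975]
ee_rot: [[0.0, 0.103, 0.995], [0.0, 0.995, -0.103], [-1.0, 0.0, 0.0]]
ft_force: [0.3, -0.9, -0.7]
grip_width: 0.0289
```

Call:
drive_tool --moves '[{"fingers": -1, "delta_pos": [35, 0, 0], "turn": 0}, {"fingers": -1, "delta_pos": [70, 0, 0], "turn": 0}, {"fingers": -1, "delta_pos": [87, 0, 0], "turn": 0}, {"fingers": -1, "delta_pos": [87, 0, 0], "turn": 0}, {"fingers": -1, "delta_pos": [87, 0, 0], "turn": 0}, {"fingers": -0.1, "delta_pos": [87, 0, 0], "turn": 0}, {"fingers": -0.1, "delta_pos": [87, 0, 0], "turn": 0}, {"fingers": -0.1, "delta_pos": [87, 0, 0], "turn": 0}, {"fingers": -0.1, "delta_pos": [50, 0, 0], "turn": 0}, {"fingers": -0.1, "delta_pos": [10, 0, 0], "turn": 0}, {"fingers": -0.1, "delta_pos": [0, 0, 0], "turn": 0}, {"fingers": -0.1, "delta_pos": [0, 0, 0], "turn": 0}]'

```text
clock: 25.77
ee_pos: [0.5474, 0.0969, 0.302]
ee_rot: [[0.008, 0.108, 0.994], [0.003, 0.994, -0.108], [-1.0, 0.004, 0.008]]
ft_force: [0.3, 0.4, -1.2]
grip_width: 0.0386
```

```bash
python3 blanks.py; python3 plan.py .4257 -.2894 112.3 0
```

```text
[ 0.4255 -0.2895] 23.7 154 [0.032 0.048]
[0.5464 0.0968 0.2997] [-25.5  13.7  12.8  97.5  -3.3  68.8  72. ] 83.8
h0 83.8 approach [ 180. -397.  -79.] turn -28.5
transit from lifted .30 @grasp [  0. 295. 248.] turn 28.4
```

Call:
drive_tool --moves '[{"fingers": 0.1, "delta_pos": [0, -40, -8], "turn": -29}, {"fingers": 0.1, "delta_pos": [0, -80, -16], "turn": -29}, {"fingers": 0.1, "delta_pos": [0, -120, -24], "turn": -29}, {"fingers": 0.1, "delta_pos": [0, -160, -32], "turn": -29}, {"fingers": 0.1, "delta_pos": [0, -200, -40], "turn": -29}, {"fingers": 0.1, "delta_pos": [5, -240, -48], "turn": -29}, {"fingers": 0.1, "delta_pos": [18, -278, -55], "turn": -29}, {"fingers": 0.1, "delta_pos": [35, -314, -62], "turn": -29}, {"fingers": 0.1, "delta_pos": [60, -346, -69], "turn": -29}, {"fingers": 0.1, "delta_pos": [90, -373, -74], "turn": -29}, {"fingers": 0.1, "delta_pos": [122, -395, -79], "turn": -29}, {"fingers": 0.1, "delta_pos": [160, -397, -79], "turn": -29}]'

```text
clock: 26.82
ee_pos: [0.4219, -0.2946, 0.1363]
ee_rot: [[0.001, -0.383, 0.924], [-0.003, 0.924, 0.383], [-1.0, -0.004, -0.0]]
ft_force: [0.3, -0.1, 0.3]
grip_width: 0.0469
```

Call:
drive_tool --moves '[{"fingers": 0.1, "delta_pos": [20, 0, 0], "turn": 0}, {"fingers": 0.1, "delta_pos": [20, 0, 0], "turn": 0}, {"fingers": 0.1, "delta_pos": [20, 0, 0], "turn": 0}]'

```text
clock: 27.07
ee_pos: [0.4231, -0.2892, 0.1161]
ee_rot: [[-0.003, -0.388, 0.922], [0.001, 0.922, 0.388], [-1.0, 0.002, -0.002]]
ft_force: [-0.9, -0.0, 0.7]
grip_width: 0.0471
```

```bash
python3 wchk.py .4256 -.2894
```

```text
[104.1  -1.4   2.4] [-0.8 -2.5  0.6 -2.2  0.4  0.7 -0.3]
[[321.353247   203.50486501]]
[319. 204.] 2166 [ 0.427 -0.291  0.025]
```

Call:
drive_tool --moves '[{"fingers": 0.1, "delta_pos": [40, -1, 1], "turn": 0}, {"fingers": 0.1, "delta_pos": [80, -1, 1], "turn": 0}, {"fingers": 0.1, "delta_pos": [105, -1, 1], "turn": 0}, {"fingers": 0.1, "delta_pos": [105, -1, 1], "turn": 0}, {"fingers": -1, "delta_pos": [105, -1, 1], "turn": 0}, {"fingers": -1, "delta_pos": [105, -1, 1], "turn": 0}, {"fingers": -1, "delta_pos": [105, -1, 1], "turn": 0}, {"fingers": -1, "delta_pos": [105, -1, 1], "turn": 0}, {"fingers": -1, "delta_pos": [65, -1, 1], "turn": 0}, {"fingers": -1, "delta_pos": [25, -1, 1], "turn": 0}, {"fingers": -1, "delta_pos": [-15, -1, 1], "turn": 0}, {"fingers": -1, "delta_pos": [-55, -1, 1], "turn": 0}]'

```text
clock: 28.12
ee_pos: [0.4251, -0.2901, 0.1748]
ee_rot: [[0.001, -0.388, 0.922], [-0.0, 0.922, 0.388], [-1.0, -0.001, 0.001]]
ft_force: [1.0, 0.1, -1.4]
grip_width: 0.029
```

```bash
python3 -c "
from h import *;print(delta((.5434,.0826,.30)))"
```

```text
[-125.3  297.6  253.6]
```

Call:
drive_tool --moves '[{"fingers": -1, "delta_pos": [-32, 18, 15], "turn": 28}, {"fingers": -1, "delta_pos": [-64, 38, 32], "turn": 28}, {"fingers": -1, "delta_pos": [-92, 60, 51], "turn": 28}, {"fingers": -1, "delta_pos": [-115, 86, 73], "turn": 28}, {"fingers": -1, "delta_pos": [-125, 116, 98], "turn": 28}, {"fingers": -1, "delta_pos": [-125, 147, 125], "turn": 28}, {"fingers": -1, "delta_pos": [-125, 178, 152], "turn": 28}, {"fingers": -1, "delta_pos": [-125, 209, 178], "turn": 28}, {"fingers": -1, "delta_pos": [-125, 240, 205], "turn": 28}, {"fingers": -1, "delta_pos": [-125, 271, 231], "turn": 28}, {"fingers": -1, "delta_pos": [-125, 298, 254], "turn": 28}, {"fingers": -1, "delta_pos": [-125, 298, 254], "turn": 28}]'

```text
clock: 29.12
ee_pos: [0.5446, 0.0932, 0.2975]
ee_rot: [[0.001, 0.079, 0.997], [0.004, 0.997, -0.079], [-1.0, 0.005, 0.001]]
ft_force: [-1.2, -0.1, -0.2]
grip_width: 0.0285
```

Call:
drive_tool --moves '[{"fingers": -1, "delta_pos": [30, 0, 0], "turn": 0}, {"fingers": -1, "delta_pos": [65, 0, 0], "turn": 0}, {"fingers": -1, "delta_pos": [85, 0, 0], "turn": 0}, {"fingers": -1, "delta_pos": [85, 0, 0], "turn": 0}, {"fingers": -1, "delta_pos": [85, 0, 0], "turn": 0}, {"fingers": -0.1, "delta_pos": [85, 0, 0], "turn": 0}, {"fingers": -0.1, "delta_pos": [85, 0, 0], "turn": 0}, {"fingers": -0.1, "delta_pos": [85, 0, 0], "turn": 0}, {"fingers": -0.1, "delta_pos": [50, 0, 0], "turn": 0}, {"fingers": -0.1, "delta_pos": [10, 0, 0], "turn": 0}, {"fingers": -0.1, "delta_pos": [0, 0, 0], "turn": 0}, {"fingers": -0.1, "delta_pos": [0, 0, 0], "turn": 0}]'

```text
clock: 30.12
ee_pos: [0.5461, 0.0833, 0.302]
ee_rot: [[0.008, 0.09, 0.996], [0.003, 0.996, -0.09], [-1.0, 0.003, 0.008]]
ft_force: [0.3, -0.6, -0.3]
grip_width: 0.0382
```

```bash
python3 blanks.py; python3 - <<'E'
from h import *
im=snap('wrist','w6')
c=cal('wrist')
# bottle: segmentation on z=.044
hsv=cv2.cvtColor(im,cv2.COLOR_BGR2HSV)
m=((hsv[:,:,1]<60)&(hsv[:,:,2]>190)).astype('uint8')
n,l,st,ce=cv2.connectedComponentsWithStats(m)
for i in range(1,n):
  if st[i,4]>1000: print(st[i],ce[i].round(1),pix2('',[ce[i]],.044,c)[0].round(4))
cv2.imwrite('pics/w6c.png',np.vstack([cv2.resize(im[0:240,400:640],None,fx=2,fy=2), ])) 
b=np.hstack([cv2.resize(im[110:290,215:435],(440,360)),cv2.resize(im[0:240,440:620],(270,360))]);cv2.imwrite('pics/w6c.png',b)
E
```

```text
[0.545  0.0833 0.2996] [-27.1  13.4  16.4  98.2  -4.1  68.7  75.2] 84.8
[ 480   23   43   84 2533] [501.   64.6] [0.4353 0.3151 0.044 ]
```

View pics/w6c.png

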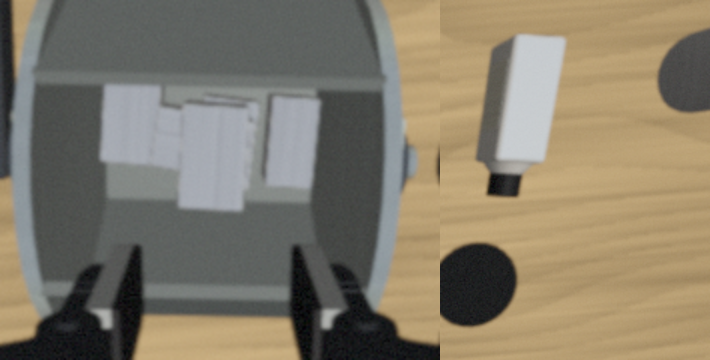

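All five blanks are in the barrel: four show in the crop with the edge of one underneath, and none remain on the bench. Next is the bottle, which lies with its cap towards the coaster.

Call:
drive_tool --moves '[{"fingers": 0.1, "delta_pos": [0, 40, -11], "turn": 1}, {"fingers": 0.1, "delta_pos": [0, 80, -22], "turn": 1}, {"fingers": 0.1, "delta_pos": [0, 120, -34], "turn": 1}, {"fingers": 0.1, "delta_pos": [10, 158, -45], "turn": 1}, {"fingers": 0.1, "delta_pos": [30, 192, -55], "turn": 1}, {"fingers": 0.1, "delta_pos": [60, 218, -62], "turn": 1}, {"fingers": 0.1, "delta_pos": [100, 218, -62], "turn": 1}, {"fingers": 0.1, "delta_pos": [140, 218, -62], "turn": 1}, {"fingers": 0.1, "delta_pos": [150, 218, -62], "turn": 1}, {"fingers": 0.1, "delta_pos": [150, 218, -62], "turn": 1}, {"fingers": 0.1, "delta_pos": [150, 218, -62], "turn": 1}]' --force 20

```text
clock: 31.13
ee_pos: [0.502, 0.3054, 0.1474]
ee_rot: [[-0.001, 0.108, 0.994], [-0.001, 0.994, -0.108], [-1.0, -0.001, -0.001]]
ft_force: [0.6, 0.2, 0.6]
grip_width: 0.047
```

```bash
python3 - <<'E'
from h import *
snap('wrist','w7')
print(proj('wrist',[(.503,.306,.036),(.4885,.306,.044)]),delta((.503,.306,.022)))
c=cal('wrist');print(c[2].round(4))
E
```

```text
[[321.70431658 195.69913169]
 [319.78426749 181.46301074]] [ 1.267e+02 -1.000e-01 -1.000e-01]
[0.436  0.3138 0.2825]
```

View pics/w7.png

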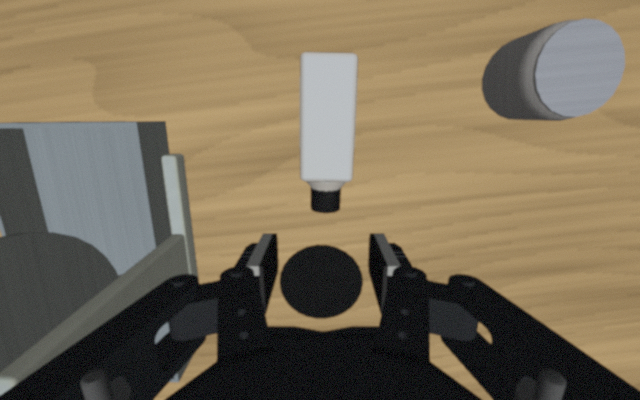

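The neck is centred at (325,197) and the shoulder is at row 181. Shifting 3 mm towards +y will centre the grip.

Call:
drive_tool --moves '[{"fingers": 0.1, "delta_pos": [40, 3, 1], "turn": 0}, {"fingers": 0.1, "delta_pos": [80, 3, 1], "turn": 0}, {"fingers": 0.1, "delta_pos": [110, 3, 1], "turn": 0}, {"fingers": 0.1, "delta_pos": [126, 3, 1], "turn": 0}, {"fingers": 0.1, "delta_pos": [126, 3, 1], "turn": 0}, {"fingers": -1, "delta_pos": [126, 3, 1], "turn": 0}, {"fingers": -1, "delta_pos": [126, 3, 1], "turn": 0}, {"fingers": -1, "delta_pos": [126, 3, 1], "turn": 0}, {"fingers": -1, "delta_pos": [126, 3, 1], "turn": 0}, {"fingers": -1, "delta_pos": [126, 3, 1], "turn": 0}]' --force 20

```text
clock: 32.02
ee_pos: [0.5049, 0.3096, 0.0235]
ee_rot: [[0.004, 0.108, 0.994], [0.003, 0.994, -0.108], [-1.0, 0.003, 0.004]]
ft_force: [0.1, -1.4, 7.6]
grip_width: 0.027
```

```bash
python3 - <<'E'
from h import *
print(np.round(pix2('wrist',[[321,281]],.003),4)) if 0 else None
t=np.radians(np.linspace(0,90,13)[1:])
f=116*np.cos(t)-22*np.sin(t)-116; z=116*np.sin(t)+22*np.cos(t)-22
print(np.round(np.c_[-z,f]).astype(int).tolist())
E
```

```text
[[-15, -4], [-29, -10], [-43, -17], [-55, -27], [-66, -37], [-76, -50], [-83, -63], [-89, -77], [-94, -92], [-96, -107], [-96, -123], [-94, -138]]
```

Call:
drive_tool --moves '[{"fingers": -1, "delta_pos": [-8, -2, 0], "turn": 0}, {"fingers": -1, "delta_pos": [-15, -4, 0], "turn": 0}, {"fingers": -1, "delta_pos": [-22, -7, 0], "turn": 0}, {"fingers": -1, "delta_pos": [-29, -10, 0], "turn": 0}, {"fingers": -1, "delta_pos": [-29, -10, 0], "turn": 0}]' --force 20

```text
clock: 32.43
ee_pos: [0.5027, 0.2982, 0.0518]
ee_rot: [[0.002, 0.108, 0.994], [0.001, 0.994, -0.108], [-1.0, 0.001, 0.002]]
ft_force: [0.8, -1.3, -3.3]
grip_width: 0.0269
```

I applied the backward component on tool y, when the bottle's axis is tool z. I'll correct that and look.

Call:
drive_tool --moves '[{"fingers": -1, "delta_pos": [0, 5, -5], "turn": 0}, {"fingers": -1, "delta_pos": [0, 10, -10], "turn": 0}, {"fingers": -1, "delta_pos": [0, 10, -10], "turn": 0}, {"fingers": -1, "delta_pos": [0, 10, -10], "turn": 0}]'

```text
clock: 32.77
ee_pos: [0.492, 0.311, 0.0496]
ee_rot: [[-0.001, 0.105, 0.994], [0.0, 0.994, -0.105], [-1.0, 0.0, -0.001]]
ft_force: [0.2, -0.0, -1.6]
grip_width: 0.0273
```

```bash
python3 - <<'E'
from h import *
o=ctrl.observe();print(o['ee_pos'],o['ft_force'])
a=snap('wrist','w8',(200,0,460,240),1.5)
b=snap('side','s8',(200,140,330,250),3)
h=360
cv2.imwrite('pics/d8.png',np.hstack([cv2.resize(a,(390,h)),cv2.resize(b,(400,h))]))
E
```

```text
[0.49198227 0.31096872 0.04958139] [ 0.17183331 -0.00384926 -1.61224329]
```

View pics/d8.png

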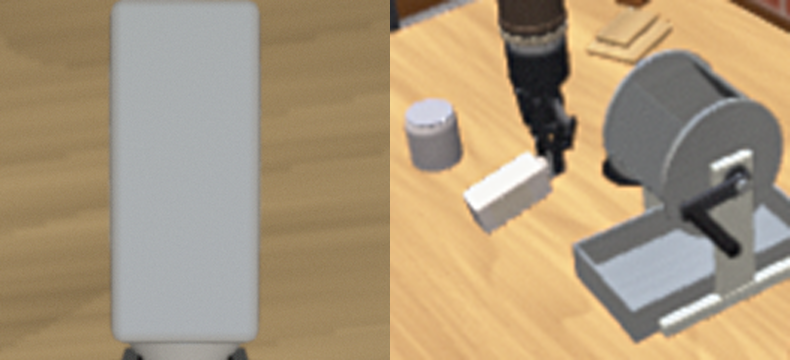

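The bottle is hinging in the pads with its base on the bench. I continue the arc.

Call:
drive_tool --moves '[{"fingers": -1, "delta_pos": [-14, 0, -7], "turn": 0}, {"fingers": -1, "delta_pos": [-26, 0, -17], "turn": 0}, {"fingers": -1, "delta_pos": [-37, 0, -27], "turn": 0}, {"fingers": -1, "delta_pos": [-47, 0, -40], "turn": 0}, {"fingers": -1, "delta_pos": [-54, 0, -53], "turn": 0}, {"fingers": -1, "delta_pos": [-60, 0, -67], "turn": 0}, {"fingers": -1, "delta_pos": [-65, 0, -82], "turn": 0}, {"fingers": -1, "delta_pos": [-67, 0, -97], "turn": 0}, {"fingers": -1, "delta_pos": [-67, 0, -113], "turn": 0}, {"fingers": -1, "delta_pos": [-66, 0, -127], "turn": 0}, {"fingers": -1, "delta_pos": [-66, 0, -127], "turn": 0}]'

```text
clock: 33.78
ee_pos: [0.3631, 0.3235, 0.1156]
ee_rot: [[-0.003, 0.104, 0.995], [-0.001, 0.995, -0.104], [-1.0, -0.001, -0.003]]
ft_force: [-0.5, -0.3, -2.8]
grip_width: 0.027
```

```bash
python3 - <<'E'
from h import *
o=ctrl.observe();print(o['ee_pos'],o['ft_force'],o['grip_width'])
a=snap('wrist','w9',(160,0,480,400),1)
b=snap('side','s9',(200,140,330,250),3)
h=400
cv2.imwrite('pics/d9.png',np.hstack([cv2.resize(a,(320,h)),cv2.resize(b,(472,h))]))
E
```

```text
[0.36307858 0.32354124 0.11557669] [-0.5142054  -0.26477886 -2.77392847] 0.02697051702444654
```

View pics/d9.png

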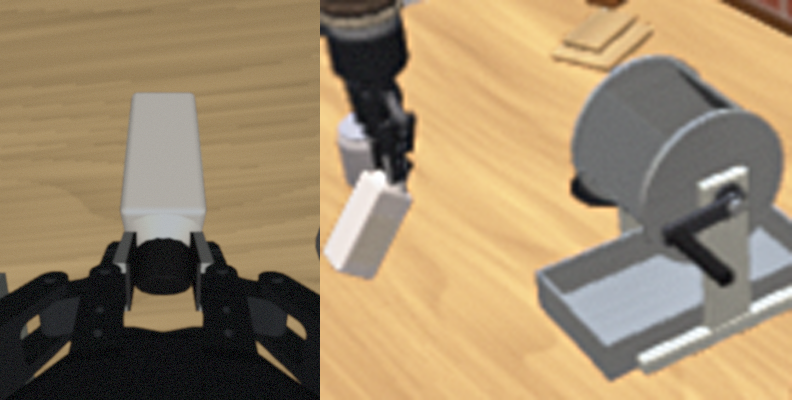

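```bash
cat > tilt.py <<'E'
from h import *
from scipy.optimize import least_squares
def fit(rows,c,o):
    "rows: observed image rows of (base, shoulder) edge of upper face"
    p=np.array(o['ee_pos']); u=np.array([.994,-.107,0]); Z=np.array([0,0,1.])
    def pts(v):
        t,s=v; a=np.cos(t)*u+np.sin(t)*Z; n=-np.sin(t)*u+np.cos(t)*Z
        return np.array([p+a*(k-s)+n*.022 for k in(-.065,.035)])
    def f(v): return np.r_[proj('',pts(v),c)[:,1]-rows]
    r=least_squares(f,[1.0,.051],x_scale=[1,.01]); t,s=r.x
    base=p[2]+(-.065-s)*np.sin(t)-.022*np.cos(t)
    print('tilt',np.degrees(t).round(1),'grip s',s.round(4),'lowest edge z',base.round(4),r.fun.round(2))
if __name__=='__main__':
    fit([93,213],cal('wrist'),ctrl.observe())
E
python3 tilt.py
```

```text
tilt 54.3 grip s 0.045 lowest edge z 0.0139 [-0. -0.]
```

The tilt is 54° with the lowest edge 14 mm up. A soft start and hard stop towards the coaster should swing the base under.

Call:
drive_tool --moves '[{"fingers": -1, "delta_pos": [-6, 0, 3], "turn": 0}, {"fingers": -1, "delta_pos": [-14, 0, 11], "turn": 0}, {"fingers": -1, "delta_pos": [-20, 0, 25], "turn": 0}, {"fingers": -1, "delta_pos": [-24, 0, 44], "turn": 0}, {"fingers": -1, "delta_pos": [-24, 0, 69], "turn": 0}, {"fingers": -1, "delta_pos": [-24, 0, 100], "turn": 0}, {"fingers": -1, "delta_pos": [-24, 0, 138], "turn": 0}, {"fingers": -1, "delta_pos": [-24, 0, 178], "turn": 0}, {"fingers": -1, "delta_pos": [-24, 0, 178], "turn": 0}, {"fingers": -1, "delta_pos": [-24, 0, 178], "turn": 0}, {"fingers": -1, "delta_pos": [-24, 0, 178], "turn": 0}]' --force 20

```text
clock: 34.8
ee_pos: [0.5444, 0.3035, 0.14]
ee_rot: [[-0.001, 0.109, 0.994], [-0.0, 0.994, -0.109], [-1.0, -0.0, -0.001]]
ft_force: [-1.2, 1.0, -2.6]
grip_width: 0.027
```

```bash
python3 - <<'E'
from h import *
o=ctrl.observe();print(o['ee_pos'],o['ft_force'],o['grip_width'])
im=snap('wrist','w10')
hsv=cv2.cvtColor(im,cv2.COLOR_BGR2HSV)
m=((hsv[:,:,1]<50)&(hsv[:,:,2]>120)).astype('uint8')
n,l,st,ce=cv2.connectedComponentsWithStats(m)
for i in range(1,n):
  if st[i,4]>600: print(st[i],ce[i].round())
col=im[:,322:328].mean(1).round().astype(int); print([(r,*col[r]) for r in range(60,300,6)])
E
```

```text
[0.54441679 0.3034781  0.13995151] [-1.19685452  1.02378352 -2.55406716] 0.026988346275785346
[ 550    0   90   51 3582] [594.  21.]
[    0    63   140   161 14258] [ 76. 134.]
[ 147  106   39  184 2127] [165. 187.]
[ 284  152   79  102 6049] [323. 200.]
[ 103  268   53   54 1420] [131. 299.]
[(60, np.int64(105), np.int64(147), np.int64(171)), (66, np.int64(110), np.int64(150), np.int64(176)), (72, np.int64(112), np.int64(156), np.int64(181)), (78, np.int64(103), np.int64(143), np.int64(168)), (84, np.int64(98), np.int64(137), np.int64(160)), (90, np.int64(94), np.int64(135), np.int64(158)), (96, np.int64(99), np.int64(138), np.int64(162)), (102, np.int64(103), np.int64(143), np.int64(168)), (108, np.int64(99), np.int64(140), np.int64(165)), (114, np.int64(104), np.int64(145), np.int64(170)), (120, np.int64(100), np.int64(141), np.int64(166)), (126, np.int64(108), np.int64(151), np.int64(176)), (132, np.int64(110), np.int64(152), np.int64(176)), (138, np.int64(110), np.int64(153), np.int64(178)), (144, np.int64(104), np.int64(145), np.int64(171)), (150, np.int64(116), np.int64(151), 
[... 535 characters left out ...]
 (216, np.int64(170), np.int64(175), np.int64(172)), (222, np.int64(181), np.int64(188), np.int64(186)), (228, np.int64(182), np.int64(189), np.int64(187)), (234, np.int64(183), np.int64(190), np.int64(187)), (240, np.int64(171), np.int64(178), np.int64(175)), (246, np.int64(16), np.int64(14), np.int64(13)), (252, np.int64(18), np.int64(18), np.int64(15)), (258, np.int64(16), np.int64(16), np.int64(16)), (264, np.int64(12), np.int64(10), np.int64(9)), (270, np.int64(28), np.int64(27), np.int64(26)), (276, np.int64(22), np.int64(22), np.int64(21)), (282, np.int64(30), np.int64(28), np.int64(27)), (288, np.int64(26), np.int64(24), np.int64(26)), (294, np.int64(26), np.int64(25), np.int64(24))]
```

```bash
python3 - <<'E'
from tilt import *
o=ctrl.observe(); fit([152,213],cal('wrist'),o); fit([153,214],cal('wrist'),o)
print(delta((.6055,.2899,.14)),pix2('top',[[222.6,194.8]],.003))
E
```

```text
tilt 80.0 grip s 0.0384 lowest edge z 0.0343 [0. 0.]
tilt 80.2 grip s 0.0374 lowest edge z 0.0354 [0. 0.]
[-0.1 -7.5 63.2] [[0.60553181 0.28991966 0.003     ]]
```

The tilt is now 80°. One more gentle carry with a hard stop over the coaster should finish it.

Call:
drive_tool --moves '[{"fingers": -1, "delta_pos": [0, -1, -10], "turn": 0}, {"fingers": -1, "delta_pos": [0, -3, -12], "turn": 0}, {"fingers": -1, "delta_pos": [0, -5, -4], "turn": 0}, {"fingers": -1, "delta_pos": [0, -7, 10], "turn": 0}, {"fingers": -1, "delta_pos": [0, -7, 32], "turn": 0}, {"fingers": -1, "delta_pos": [0, -7, 63], "turn": 0}, {"fingers": -1, "delta_pos": [0, -7, 63], "turn": 0}, {"fingers": -1, "delta_pos": [0, -7, 63], "turn": 0}, {"fingers": -1, "delta_pos": [0, -7, 63], "turn": 0}, {"fingers": -1, "delta_pos": [0, -7, 63], "turn": 0}]' --force 20

```text
clock: 35.68
ee_pos: [0.6046, 0.2911, 0.1399]
ee_rot: [[-0.001, 0.106, 0.994], [0.0, 0.994, -0.106], [-1.0, 0.0, -0.001]]
ft_force: [-0.4, 0.4, -2.6]
grip_width: 0.0256
```

```bash
python3 - <<'E'
from tilt import *
o=ctrl.observe();print(o['ee_pos'],o['ft_force'],o['grip_width'],delta((.6055,.2899,.14)))
im=snap('wrist','w11')
g=im[:,322:328].mean(1).astype(int)
print([(r,g[r].tolist()) for r in range(140,250,3)])
E
```

```text
[0.60458842 0.29113297 0.13993808] [-0.39585125  0.3678157  -2.64635955] 0.025648665437739488 [-0.1 -1.1  1. ]
[(140, [116, 158, 183]), (143, [105, 145, 170]), (146, [29, 33, 36]), (149, [29, 28, 28]), (152, [29, 28, 26]), (155, [21, 26, 24]), (158, [28, 27, 26]), (161, [28, 26, 27]), (164, [28, 28, 27]), (167, [27, 28, 24]), (170, [42, 41, 41]), (173, [112, 116, 120]), (176, [116, 121, 124]), (179, [116, 121, 124]), (182, [115, 121, 125]), (185, [117, 121, 125]), (188, [116, 121, 125]), (191, [117, 123, 126]), (194, [116, 121, 125]), (197, [117, 122, 124]), (200, [117, 122, 125]), (203, [116, 122, 125]), (206, [117, 122, 126]), (209, [117, 123, 125]), (212, [117, 122, 125]), (215, [118, 122, 125]), (218, [116, 122, 125]), (221, [143, 148, 150]), (224, [182, 188, 188]), (227, [180, 187, 191]), (230, [181, 187, 191]), (233, [179, 186, 190]), (236, [180, 187, 190]), (239, [180, 187, 191]), (242, [181, 187, 191]), (245, [166, 172, 176]), (248, [23, 22, 24])]
```

View pics/w11.png

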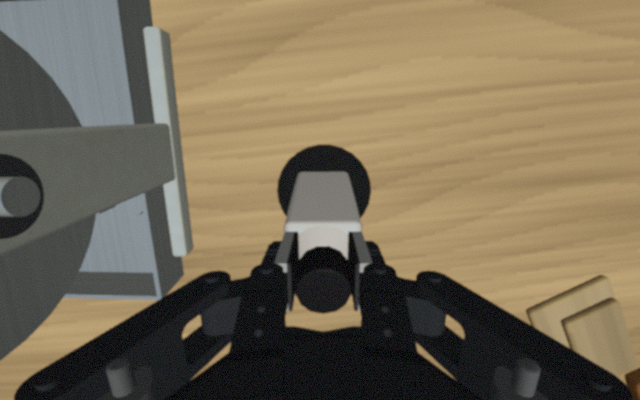

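The bottle hangs over the coaster, which is centred at about (324,190). The base edge is at row 171.5 and the shoulder at row 220.5.

```bash
python3 - <<'E'
from tilt import *
o=ctrl.observe(); fit([171.5,220.5],cal('wrist'),o)
c=cal('wrist'); e=[]
# coaster centre from its outline: left(277.5,186) right(370,186) on z=.003
print(pix2('',[[277.5,188],[370.5,188],[324,145]],.003,c).round(4).tolist())
E
```

```text
tilt 87.8 grip s 0.0266 lowest edge z 0.0477 [-0.  0.]
[[0.5991, 0.2496, 0.003], [0.6083, 0.3372, 0.003], [0.5636, 0.2976, 0.003]]
```

Call:
drive_tool --moves '[{"fingers": -1, "delta_pos": [8, 0, 1], "turn": 0}, {"fingers": -1, "delta_pos": [16, 0, 1], "turn": 0}, {"fingers": -1, "delta_pos": [20, 0, 1], "turn": 0}, {"fingers": -1, "delta_pos": [20, 0, 1], "turn": 0}, {"fingers": -1, "delta_pos": [20, 0, 1], "turn": 0}]'

```text
clock: 36.15
ee_pos: [0.6063, 0.2906, 0.1196]
ee_rot: [[-0.001, 0.107, 0.994], [-0.0, 0.994, -0.107], [-1.0, -0.0, -0.001]]
ft_force: [0.2, 0.3, 0.6]
grip_width: -0.0002
```

Call:
drive_tool --moves '[{"fingers": -1, "delta_pos": [2, 0, 0], "turn": 0}, {"fingers": -1, "delta_pos": [4, 0, 0], "turn": 0}, {"fingers": -1, "delta_pos": [4, 0, 0], "turn": 0}, {"fingers": -1, "delta_pos": [4, 0, 0], "turn": 0}]'

```text
clock: 36.48
ee_pos: [0.6075, 0.2911, 0.1178]
ee_rot: [[0.002, 0.107, 0.994], [0.002, 0.994, -0.107], [-1.0, 0.002, 0.002]]
ft_force: [-2.6, -0.3, 11.0]
grip_width: -0.0003
```

Call:
drive_tool --moves '[{"fingers": -1, "delta_pos": [2, 0, 0], "turn": 0}, {"fingers": -1, "delta_pos": [4, 0, 0], "turn": 0}, {"fingers": -1, "delta_pos": [4, 0, 0], "turn": 0}, {"fingers": -1, "delta_pos": [4, 0, 0], "turn": 0}]'

```text
clock: 36.82
ee_pos: [0.6096, 0.2919, 0.1176]
ee_rot: [[0.007, 0.107, 0.994], [0.005, 0.994, -0.107], [-1.0, 0.005, 0.007]]
ft_force: [-5.5, -1.5, 28.1]
grip_width: -0.0001
```

The grip was lost, and the shut fingers are pressing on something. I'll lift straight up and look.

Call:
drive_tool --moves '[{"fingers": -1, "delta_pos": [-12, 0, 0], "turn": 0}, {"fingers": -1, "delta_pos": [-40, 0, 0], "turn": 0}, {"fingers": -1, "delta_pos": [-80, 0, 0], "turn": 0}, {"fingers": -1, "delta_pos": [-120, 0, 0], "turn": 0}, {"fingers": -1, "delta_pos": [-120, 0, -30], "turn": 0}, {"fingers": -1, "delta_pos": [-120, 0, -30], "turn": 0}]'

```text
clock: 37.32
ee_pos: [0.5747, 0.2955, 0.235]
ee_rot: [[0.002, 0.106, 0.994], [0.004, 0.994, -0.106], [-1.0, 0.004, 0.001]]
ft_force: [0.1, 1.4, -0.9]
grip_width: 0.0001
```

```bash
python3 - <<'E'
from h import *
o=ctrl.observe();print(o['ee_pos'],o['ft_force'],o['grip_width'])
a=snap('wrist','w12',(160,0,560,400),1)
b=snap('side','s12',(200,130,330,240),3)
cv2.imwrite('pics/d12.png',np.hstack([cv2.resize(a,(400,400)),cv2.resize(b,(400,400))]))
E
```

```text
[0.57467717 0.29547153 0.2350167 ] [ 0.11351884  1.35625269 -0.87436121] 0.00011315290724387321
```

View pics/d12.png

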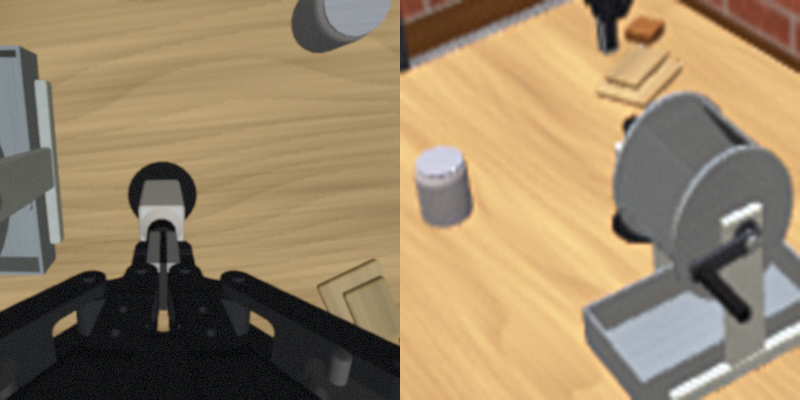

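The bottle seems to be standing on the coaster: its front face and cap show upright over the disc near (162,200) in the left half. I'll retreat and check this carefully.

Call:
drive_tool --moves '[{"fingers": -1, "delta_pos": [-20, 0, -40], "turn": 0}, {"fingers": -1, "delta_pos": [-30, 0, -80], "turn": 0}, {"fingers": -1, "delta_pos": [-30, 0, -120], "turn": 0}, {"fingers": -1, "delta_pos": [-30, 0, -150], "turn": 0}, {"fingers": -1, "delta_pos": [-30, 0, -150], "turn": 0}, {"fingers": -1, "delta_pos": [-30, 0, -150], "turn": 0}, {"fingers": -1, "delta_pos": [-30, 0, -150], "turn": 0}]'

```text
clock: 38.0
ee_pos: [0.4287, 0.3095, 0.2618]
ee_rot: [[0.0, 0.108, 0.994], [-0.0, 0.994, -0.108], [-1.0, -0.0, 0.0]]
ft_force: [0.4, 0.8, -0.4]
grip_width: -0.0001
```

```bash
python3 - <<'E'
from h import *
o=ctrl.observe();print(o['ee_pos'],o['ft_force'])
a=snap('top','t13',(195,165,325,265),4)
b=snap('wrist','w13',(240,160,420,340),2)
c=snap('side','s13',(270,150,320,215),6)
cv2.imwrite('pics/d13.png',np.hstack([a[:400,:520],cv2.resize(b,(280,400))]))
ct,cw=cal('top'),cal('wrist')
q=[(.6055,.29,.003),(.6055,.29,.133)]+[(.6055+.022*i,.29+.022*j,.103) for i in(-1,1) for j in(-1,1)]
print('top',(proj('',q,ct)-[195,165]).round(1).tolist()); print('wrist',proj('',q,cw).round(1).tolist())
from blanks import find
print(find(cv2.imread('pics/raw_t13.png')))
E
```

```text
[0.42873026 0.30947153 0.26177583] [ 0.43447473  0.75297511 -0.35668123]
top [[27.6, 29.8], [16.7, 24.4], [26.4, 33.0], [12.0, 33.0], [26.8, 18.6], [12.5, 18.6]]
wrist [[322.4, 283.9], [322.1, 349.3], [301.4, 316.2], [338.9, 312.7], [306.1, 346.8], [342.3, 343.6]]
[]
```

View pics/d13.png

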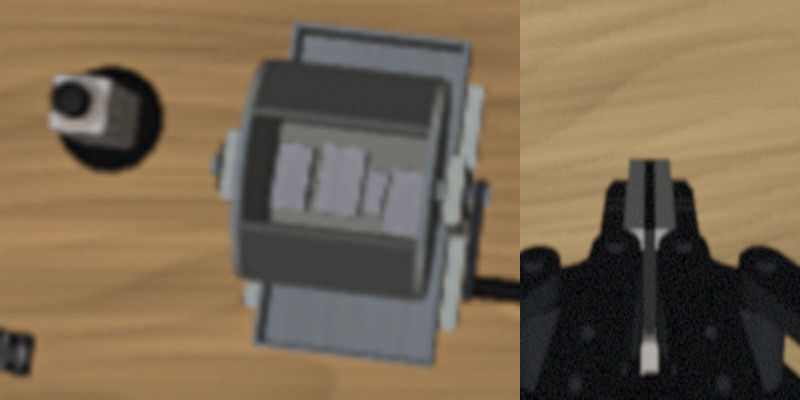

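The last picture shows the bottle upright. Its cap is at (17.8,24.5) against (16.7,24.4) predicted for perfectly centred, which is about 3 mm off. The port is up, the blanks are in the barrel and none are left on the bench, so I hand in.

```bash
python3 -c "
from plant import ctrl
print(ctrl.close_job())"
```

```text
the job is handed in; nothing more can be done
None
```

The changeover is done and handed in after about 38 s of robot time; no verdict was reported.

**What I did**
- **Bosses:** I wound the barrel by its crank to port down, rocked it, and wound it back to port up. It was then empty.
- **Blanks:** I loaded all five into the barrel.
- **Bottle:** I gripped it by the cap, swung it upright and set it on the coaster.

**Last checks**
- **Barrel:** it looks port up, near 0 rad. I estimated this from the pictures; the last measured crank grip position also put it near 0.
- **Blanks:** none are left on the bench. Four show in the barrel. In an earlier close-up an edge of the fifth was visible underneath.
- **Bottle:** it stands upright, about 3 mm from the coaster's centre.
- **Bystanders:** I worked clear of the brush, tin and hammer, but did not measure whether they had moved.

**What went wrong or is uncertain**
- **Lost grip:** I lost the bottle a few centimetres above the coaster and it dropped onto it. The shut fingers then pressed down with up to 28 N before I lifted off, but it stayed standing.
- **Wrong direction:** my first lift of the bottle moved it about 10 mm sideways because I mixed up two tool axes. I corrected that straight away.
- **Bosses not all seen:** I saw only one boss directly in the tray, because the barrel hides the middle. That the other two are there rests on the empty barrel and no stray bosses in any picture.

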